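# Pin up the pattern board and hold it out over the edge

### The arm

A 6-joint arm with a two-finger parallel gripper is mounted at the origin on the work surface. World frame = base frame: x ahead of the robot, y to its left, z up, the work surface at z = 0. Lengths are in m, angles in rad, forces in N, time in s.
With the tool pointing down it reaches from about 0.35 to 0.975 m from the base axis. Payload 4.9 kg.
Tool frame: the origin (TCP) lies midway between the tips of the shut fingers; the grasp point (between the pads) lies 19 mm behind it; z points along the fingers, y is the direction in which the jaws open and shut (so a half turn about z gives the same grasp; the last joint's range is limited). The gripper opens to 85 mm and grips with 20 to 120 N. Pads are 22 mm wide; open, the fingers measure 114 mm over their backs; the gripper's body (76 mm by 85 mm) begins 54 mm behind the grasp point. The pads swing forward as they close: fully open they stand 13 mm farther back than shut.
Start: joints at [-1.22, 0.053, 1.613, -0, 1.476, -0.119], TCP at [0.283, -0.557, 0.231] pointing down, gripper open.
Joint ranges: [-3.01, 3.01], [-1.01, 2.22], [0.06, 2.58], [-1.02, 4.17], [0.09, 2.62], [-3.14, 3.14]. Speed limits (rad/s): [2.57, 2.57, 3.14, 3.14, 3.14, 3.14].

### API

Orientations are given as a rotation vector (axis times angle).
In Python, from station import ctrl gives the robot as it stands.
- The arm moves only by the tool jog_arm, never from a script. Its argument "steps" is a list of rows, each an object of numbers: "dx", "dy", "dz": the shift along the world's x, y, z in units of 60 mm (1.0 is 60 mm); "twist": the turn about the world's z in units of 10 degrees (1.0 is 10 degrees). A call has 1 to 5 rows; each row is the pose to reach, as a shift and turn from the pose measured when the call began; what a row does not reach only later rows make up. A row lasts 1/8 s, in which the tool goes at most 62.5 mm and 10.7 degrees, less where a joint would pass 70% of its speed; a pose out of reach is approached as far as the arm can. A call with a gripper value outside its range is refused whole. "gripper" is the closure in counts, from 0 (fully open) to 255 (shut), set as the call begins (left out, the last holds). The fingers move at their own pace and stop on an object; "newtons" is the grip in N (left out, the last holds). Time passes only in rows, so rows that repeat a pose let the fingers close. It gives the time, the measured TCP pose, the force and the opening at its end, in the units of the state.
- ctrl.get_obs(): the state, without advancing time (a new reading comes with each control period).
- ctrl.get_image(name): name is "scene" or "top"; returns a dict with "frame" (480x640x3 uint8, red, green, blue), "range_z" (480x640 float32, m along the optical axis (not along the pixel's ray), 0 where there is no reading), "fx", "fy", "cx", "cy" (pixels), "extrinsics" (4x4, takes a point from camera to world coordinates). Camera axes: x right, y down, z forward; pixel columns grow to the right and rows downward; lengths in m; the calibration is good to about 2 mm. A picture is of the moment at which its call begins.
- ctrl.finish_job(): hands the job in, once; it reports no verdict.
The state is a dict: "t": time; "q": joint angles; "dq": joint speeds; "effort": joint torques, N m; "tool_pos": TCP position; "tool_rot": TCP orientation; "contact_force": force on the tool from outside, world axes, zero at the start; "wrist_torque": the same for the moment, N m; "opening": finger opening in m.
Only numpy, scipy, OpenCV 4.12 (cv2) and the standard library are available. Lean on these libraries where they do the work, as an engineer would, in place of code of your own. Each camera call takes 0.05 s, during which the arm holds its last target.

### The job

Drop the two aluminium register pins upright into the pattern board, the slim pin into the small bore and the stout pin into the large one. Then, by the dark batten on it, slide the board (do not lift it or let it tip) outward along the white stand, towards the end with the bores, until the pencil line across the board lies right over and along the stand's edge, so that a mould frame can be clamped round the overhanging end. The board would now tip off by itself: finish holding it there, flat on the stand and within its sides, and leave the other things on the bench alone.

Things in the scene. Friction and masses are not known exactly. Their poses are not given: they have to be found in the camera images.
- stand: fixed block, 170 mm (its x) by 300 mm (its y, outward) by 50 mm high, planks below and white on top; origin at the centre of its underside on the bench
- stand_edge (a point): middle of the stand's outward top edge, 150 mm along the stand's +y from its centre, 50 mm above the bench; same axes as the stand
- board: loose plywood board lying on the stand, 110 mm (its x) by 320 mm (its y, outward) by 24 mm thick, about 0.35 to 0.65 kg; origin at the centre of its underside. At the start it overhangs the stand's outward edge a little and lies up to about 0.12 rad askew. Its +y end carries the bores, its -y end the batten
- board_line (a point): middle of the black pencil line drawn across the board's top and down its sides (2 mm wide, along the board's x), here taken at the underside level; 40 mm from the board's centre towards the batten
- board_batten (a point): middle of the top of the dark wooden batten fixed on the board, 70 mm long (board's x), 24 mm thick (board's y), standing 36 mm above the board's top; 110 mm to -y of the board's centre; can be gripped from above across its 24 mm
- small_bore (a point): centre of the mouth of the small round bore in the board's top, 17 mm across, 16 mm deep (blind), 10 mm to +y of the board's centre
- large_bore (a point): centre of the mouth of the large round bore in the board's top, 27 mm across, 16 mm deep (blind), 70 mm to +y of the board's centre
- slim_pin: round aluminium pin, 14 mm across, 55 mm high, standing upright on the bench; origin at the centre of its foot, z up the pin; about 25 g
- stout_pin: round aluminium pin, 24 mm across, 55 mm high, standing upright on the bench; origin at the centre of its foot, z up the pin; about 67 g
- collar: steel ring, 48 mm across, 14 mm high, lying flat; a bystander; origin at its underside
- stopper: black rubber cone stopper, 34 mm across, 24 mm high; a bystander; origin at its underside
- spatula: spatula about 200 mm long lying flat; a bystander; origin at its underside
- bowl: white bowl, 120 mm across, 55 mm high; a bystander; origin at its underside
- jar: closed jar, 70 mm across, 90 mm high; a bystander; origin at its underside
Things that resemble listed ones, but are neither listed nor needed, are in the scene too. Leave any blue or orange look-alike of the stout_pin alone.

How it is judged:
By the outcome, as a careful person would: the job done as asked, in the order asked, and still so for the second after the job is handed in, while the arm keeps its last pose, push and grip.
It also fails if it takes over 72 s, if anything falls off the work surface, if the arm or the gripper's body presses on something with over 40 N, if the wrist force passes 120 N, or if a joint passes its speed limit or range.

## Working session

There is one attempt and no reset: what is moved stays moved. The work goes in short steps, Python scripts to look and compute and a tool call to move; the robot and the scene stay as the last step left them, time stands still between calls to the robot, and variables do not carry over. Pictures are saved under pics/ and viewed, and the job is handed in when it is done.

Besides the shell and the picture viewer there is one more tool, called after ">>>" as name(argument=value, ...), one argument or row to a line, values as JSON. jog_arm: Moves the arm, as the interface text tells. Its arguments: {"type":"object","properties":{"steps":{"type":"array"},"gripper":{"type":"number"},"newtons":{"type":"number"}},"required":["steps"]}

```bash
mkdir -p pics; cat > h.py <<'E'
import numpy as np, cv2
from station import ctrl
def grab(name,tag):
    im=ctrl.get_image(name); np.savez(f'{tag}.npz',**{k:np.asarray(v) for k,v in im.items()})
    cv2.imwrite(f'pics/{tag}.png',im['frame'][:,:,::-1]); return im
def ray(im,u,v,z):
    E=np.asarray(im['extrinsics']); d=E[:3,:3]@np.array([(u-im['cx'])/im['fx'],(v-im['cy'])/im['fy'],1.0]); o=E[:3,3]
    return o+d*(z-o[2])/d[2]
def cloud(im):
    v,u=np.mgrid[0:480,0:640]; r=im['range_z']; E=np.asarray(im['extrinsics'])
    P=np.stack([(u-im['cx'])/im['fx']*r,(v-im['cy'])/im['fy']*r,r],-1)
    return P@E[:3,:3].T+E[:3,3]
def proj(im,p):
    E=np.asarray(im['extrinsics']); c=E[:3,:3].T@(np.asarray(p)-E[:3,3]); return im['fx']*c[0]/c[2]+im['cx'],im['fy']*c[1]/c[2]+im['cy']
E
python3 - <<'E'
from h import *
for n in('scene','top'):
    im=grab(n,n+'0'); print(n,im['fx'],im['cx'],im['cy'],np.round(im['extrinsics'],3))
print(ctrl.get_obs())
E
```

```text
scene 615.6639312891015 318.54533052405907 243.2529813679015 [[-0.752  0.561 -0.346  1.013]
 [ 0.659  0.645 -0.386  0.543]
 [ 0.007 -0.518 -0.855  1.298]
 [ 0.     0.     0.     1.   ]]
top 456.97031356392915 318.3559931214897 242.14658118428443 [[ 0.027 -0.996  0.085  0.401]
 [-1.    -0.028 -0.014  0.002]
 [ 0.016 -0.084 -0.996  1.169]
 [ 0.     0.     0.     1.   ]]
{'t': 0.1, 'q': array([-1.22001236e+00,  5.33084296e-02,  1.61417430e+00,  1.20717339e-05,
        1.47599153e+00, -1.18982748e-01]), 'dq': array([-9.59992783e-05, -5.78890177e-04, -3.75962760e-03, -1.13594617e-03,
        1.30681675e-03, -1.73397204e-03]), 'effort': array([-8.72665942e-05, -3.94904137e+01, -3.71363533e+01, -1.88526819e-04,
        3.91349924e-03, -7.33181537e-06]), 'tool_pos': array([ 0.28274022, -0.55675203,  0.23016453]), 'tool_rot': array([-3.05351060e+00, -7.30704372e-01,  3.22851344e-04]), 'contact_force': array([ 1.19459488, -0.66965255, -0.36883336]), 'wrist_torque': array([0.01503495, 0.05037413, 0.01760497]), 'opening': 0.08589817077991113}
```

View pics/scene0.png

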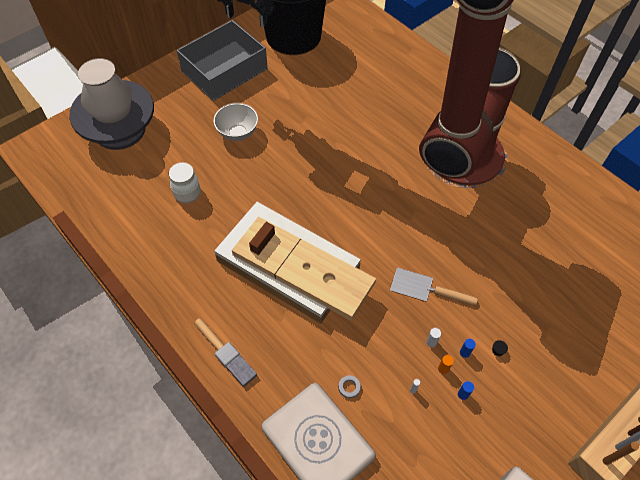

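View pics/top0.png

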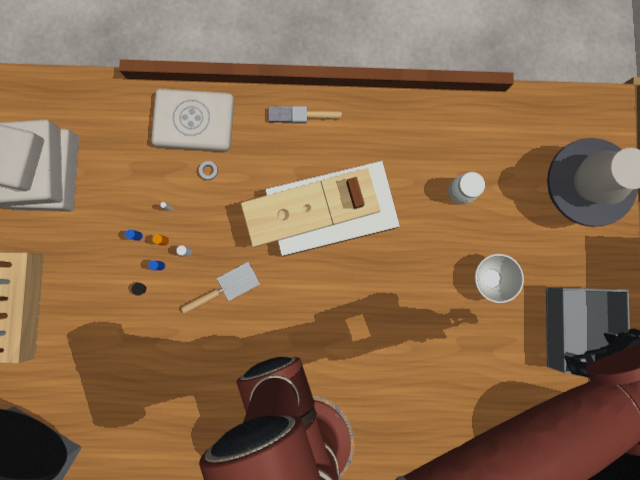

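The scene view shows the board on the white stand, with the large bore at (329,277), the small bore at (306,266) and the batten at (262,237). The slim pin is at (416,385) and the stout pin at (434,337), next to blue and orange look-alikes. In the top view the slim pin is at (165,206) and the stout pin at (183,250).

```bash
cat > m.py <<'E'
from h import *
def ld(t): return dict(np.load(t+'.npz'))
def rect(im,mask,z,name):
    c=max(cv2.findContours(mask.astype(np.uint8),cv2.RETR_EXTERNAL,cv2.CHAIN_APPROX_NONE)[0],key=cv2.contourArea)[:,0]
    P=np.array([ray(im,u,v,z)[:2] for u,v in c]); r=cv2.minAreaRect((P*1000).astype(np.float32))
    b=cv2.boxPoints(r); print(name,'c',np.round(r[0],1),'size',np.round(r[1],1),'long-axis ang',np.round(max([(np.linalg.norm(b[i]-b[i-1]),np.arctan2(*(b[i]-b[i-1])[::-1])) for i in range(4)]),4)); return r
E
python3 - <<'E'
from m import *
for t in('top0','scene0'):
    im=ld(t); C=cloud(im); z=C[...,2]; f=im['frame']; hsv=cv2.cvtColor(f,cv2.COLOR_RGB2HSV); H,S,V=[hsv[...,i].astype(int) for i in range(3)]
    print(t)
    roi=(abs(C[...,0]-.5)<.16)&(abs(C[...,1])<.28)
    bm=roi&(abs(z-.074)<.007); print('z board',np.median(z[bm]))
    rect(im,bm,.074,'board')
    st=roi&(abs(z-.05)<.006); print(np.median(z[st])); rect(im,roi&(z>.043),.05,'stand?')
    bt=roi&(z>.1); print('zbat',np.median(z[bt])); rect(im,bt,.110,'batten')
    # pins
    pr=(z>.02)&(z<.08)&(C[...,1]>.2)&(C[...,1]<.5)&(C[...,0]>.2)&(C[...,0]<.6)
    n,l,s,c=cv2.connectedComponentsWithStats(pr.astype(np.uint8))
    for i in range(1,n):
        if s[i,4]>8:
            m=l==i; top=m&(z>.047)
            v,u=np.nonzero(top)
            if len(u): print(np.round(c[i]),s[i,4],'rgb',f[m].mean(0).round(),'zmax',z[m].max().round(4),'top',len(u),ray(im,u.mean(),v.mean(),.055).round(4))
E
python3 - <<'E'
from m import *
a=ld('scene0')['frame'][:,:,::-1]; b=ld('top0')['frame'][:,:,::-1]
x=cv2.resize(a[190:330,200:400],(800,560),interpolation=cv2.INTER_CUBIC);cv2.imwrite('pics/zs.png',x)
x=cv2.resize(a[320:410,400:520],(800,600),interpolation=cv2.INTER_CUBIC);cv2.imwrite('pics/zp.png',x)
x=cv2.resize(b[150:270,230:410],(800,533),interpolation=cv2.INTER_CUBIC);cv2.imwrite('pics/zt.png',x)
E
```

```text
top0
z board 0.07474861627238805
board c [578.7   7.2] size [111.3 320.2] long-axis ang [320.1586   1.8759]
0.0507395292203312
stand? c [572.1 -14.4] size [173.1 366.2] long-axis ang [366.21     1.8445]
zbat 1.1687735670235675
batten c [611.1 -96.5] size [70.7 26.2] long-axis ang [70.7394  0.3084]
[165. 206.] 48 rgb [156. 157. 156.] zmax 0.0594 top 30 [0.5759 0.3677 0.055 ]
[132. 234.] 123 rgb [ 34.  77. 150.] zmax 0.0623 top 87 [0.502  0.4447 0.055 ]
[159. 240.] 116 rgb [176. 103.   3.] zmax 0.0589 top 80 [0.4919 0.3773 0.055 ]
[183. 251.] 111 rgb [174. 175. 176.] zmax 0.0623 top 85 [0.4658 0.3177 0.055 ]
[155. 265.] 119 rgb [ 37.  79. 152.] zmax 0.0611 top 82 [0.4281 0.3834 0.055 ]
scene0
z board 0.07394932234390583
board c [583.6   9.9] size [114.8 321.5] long-axis ang [321.5339   1.8751]
0.050026380435347795
stand? c [578.5 -13.3] size [173.8 363.2] long-axis ang [363.1972   1.8426]
zbat 0.10934998995520562
batten c [615.9 -93.1] size [73.2 28. ] long-axis ang [73.1745  0.3075]
[434. 336.] 160 rgb [164. 163. 165.] zmax 0.0617 top 101 [0.4699 0.3206 0.055 ]
[468. 346.] 167 rgb [ 22.  61. 140.] zmax 0.0607 top 105 [0.4323 0.3864 0.055 ]
[446. 363.] 168 rgb [177.  86.   3.] zmax 0.0618 top 111 [0.4961 0.3805 0.055 ]
[415. 385.] 71 rgb [150. 149. 151.] zmax 0.0602 top 39 [0.5802 0.3701 0.055 ]
[466. 389.] 172 rgb [ 21.  62. 145.] zmax 0.0611 top 111 [0.5065 0.4474 0.055 ]
```

View pics/zs.png

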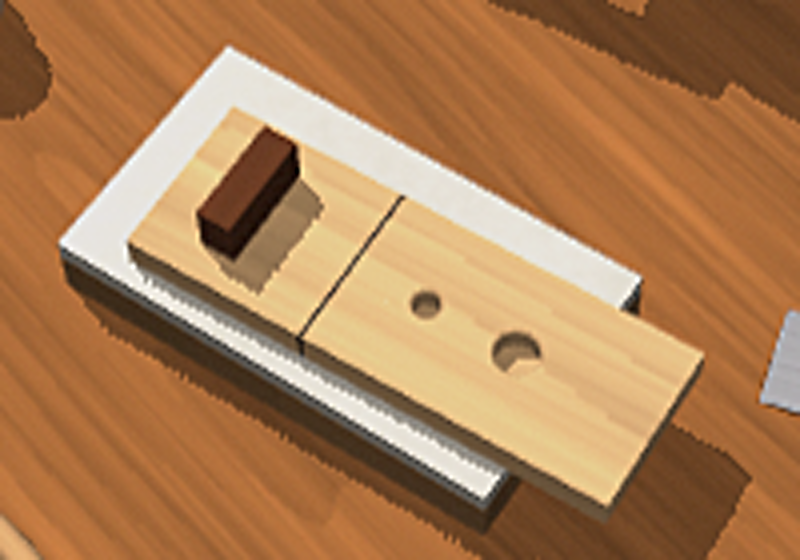

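View pics/zp.png

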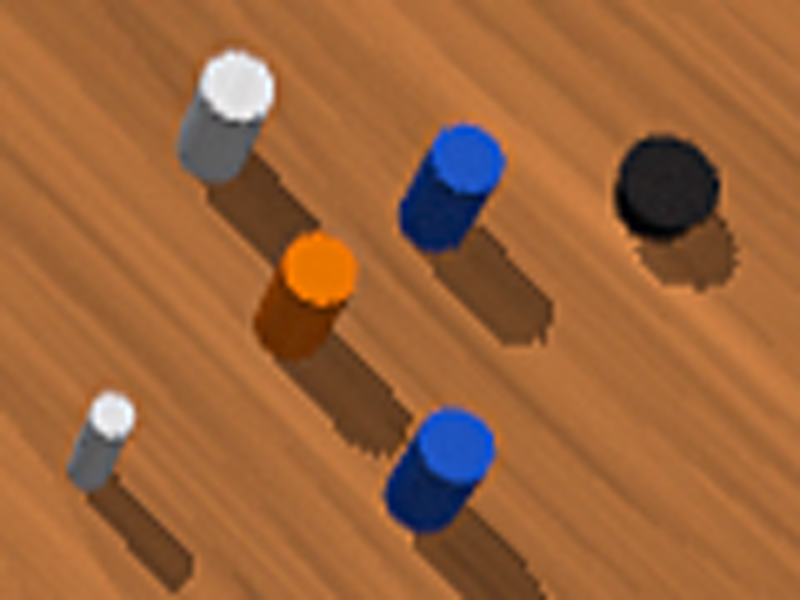

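View pics/zt.png

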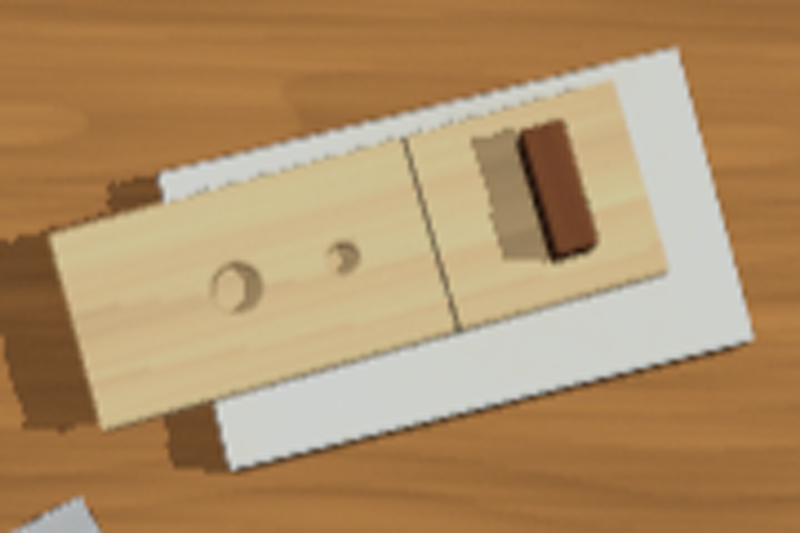

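```bash
cat > st.py <<'E'
from m import *
def stand(im):
    C=cloud(im); f=im['frame']; hsv=cv2.cvtColor(f,cv2.COLOR_RGB2HSV)
    m=(hsv[...,1]<45)&(hsv[...,2]>150)&(abs(C[...,2]-.05)<.008)&(abs(C[...,0]-.58)<.2)&(C[...,1]>-.25)&(C[...,1]<.16)
    m=cv2.morphologyEx(m.astype(np.uint8),cv2.MORPH_OPEN,np.ones((2,2)))
    v,u=np.nonzero(m); P=np.array([ray(im,a,b,.05)[:2] for a,b in zip(u,v)])*1000
    r=cv2.minAreaRect(P.astype(np.float32)); b=cv2.boxPoints(r)
    L,a=max([(np.linalg.norm(b[i]-b[i-1]),np.arctan2(*(b[i]-b[i-1])[::-1])%np.pi) for i in range(4)])
    return np.array(r[0]),np.array(r[1]),a
def line(im):
    C=cloud(im); f=im['frame'].astype(int).sum(-1)
    m=(f<260)&(abs(C[...,2]-.074)<.01)&(abs(C[...,0]-.58)<.2)&(abs(C[...,1])<.3)
    return m
E
python3 - <<'E'
from st import *
for t in('top0','scene0'):
    im=ld(t); print(t,stand(im))
    C=cloud(im); m=line(im)
    n,l,s,c=cv2.connectedComponentsWithStats(m.astype(np.uint8),connectivity=8)
    for i in range(1,n):
        if s[i,4]>6:
            v,u=np.nonzero(l==i); P=np.array([ray(im,a,b,.074)[:2] for a,b in zip(u,v)])*1000
            vx,vy,x,y=cv2.fitLine(P.astype(np.float32),cv2.DIST_HUBER,0,.01,.01).ravel(); d=P@[vx,vy]
            print('blob',c[i].round(1),s[i,4],'ang',np.arctan2(vy,vx).round(4),'mid',P.mean(0).round(1),'len',np.ptp(d).round(1))
E
```

```text
top0 (array([580.4029541 , -48.48390198]), array([169.35617065, 299.26559448]), np.float32(1.8435378))
scene0 (array([585.03845215, -41.01573181]), array([168.92703247, 298.33059692]), np.float32(1.8434379))
blob [268.2 240.6] 23 ang 0.2829 mid [601.3 -91. ] len 45.3
blob [293.9 247. ] 11 ang 0.2804 mid [567.4 -38.4] len 32.5
blob [255.8 252.1] 19 ang -1.0782 mid [642.3 -85.7] len 25.9
blob [237.8 254.8] 20 ang -1.2522 mid [ 678.  -107.2] len 34.2
blob [281.8 263.5] 14 ang 0.2883 mid [616.4 -23.1] len 40.4
blob [253.5 263.6] 28 ang -1.2657 mid [665.2 -65. ] len 40.9
blob [305.7 264.5] 11 ang -0.5118 mid [576.9  14.6] len 13.9
blob [266.  270.5] 13 ang -1.2311 mid [654.8 -32.5] len 19.8
blob [294.  285.8] 77 ang -1.2714 mid [632.2  38.6] len 121.0
blob [327.6 274.8] 17 ang -0.6376 mid [556.9  67.3] len 20.7
blob [363.9 297.5] 14 ang 0.3072 mid [534.3 162.4] len 37.1
blob [324.4 302.6] 12 ang -1.2645 mid [608.4 114.4] len 19.4
blob [338.9 310.8] 32 ang -1.2643 mid [597.6 149.9] len 46.8
```

```bash
python3 - <<'E'
from st import *
for t,(u0,u1,v0,v1) in(('top0',(230,410,150,270)),('scene0',(200,390,190,330))):
    im=ld(t); o=im['frame'][:,:,::-1][v0:v1,u0:u1]; k=4; o=cv2.resize(o,None,fx=k,fy=k,interpolation=cv2.INTER_NEAREST)
    c,s,a=stand(im)
    for cc,A,L,W,z,col in((c,a,300,170,.05,(0,0,255)),):
        d=np.array([np.cos(A),np.sin(A)]);n=np.array([d[1],-d[0]])
        pts=[c+d*L/2*i+n*W/2*j for i,j in((1,1),(1,-1),(-1,-1),(-1,1))]
        print(np.round(pts,1))
        q=np.array([[(p[0]-u0+.5)*k,(p[1]-v0+.5)*k] for p in [proj(im,[*(x/1000),z]) for x in pts]])
        cv2.polylines(o,[np.int32(q)],True,col,1)
    C=cloud(im); bm=(abs(C[...,0]-.5)<.16)&(abs(C[...,1])<.28)&(abs(C[...,2]-.074)<.007)
    cs=cv2.findContours(bm.astype(np.uint8),cv2.RETR_EXTERNAL,cv2.CHAIN_APPROX_NONE)[0]
    for q in cs: cv2.polylines(o,[np.int32((q[:,0]-[u0,v0]+.5)*k)],True,(255,0,0),1)
    cv2.imwrite(f'pics/ov_{t}.png',o)
E
```

```text
[[ 621.9  118.9]
 [ 458.1   73.1]
 [ 539.  -215.8]
 [ 702.7 -170. ]]
[[ 626.5  126.3]
 [ 462.8   80.6]
 [ 543.6 -208.4]
 [ 707.3 -162.6]]
```

View pics/ov_top0.png

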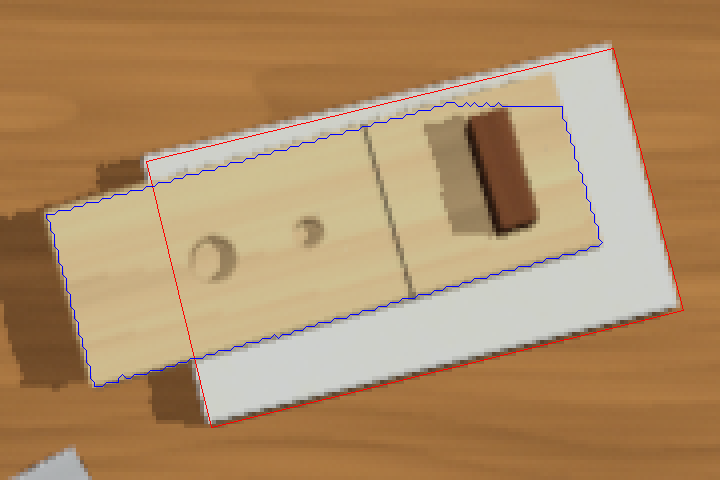

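View pics/ov_scene0.png

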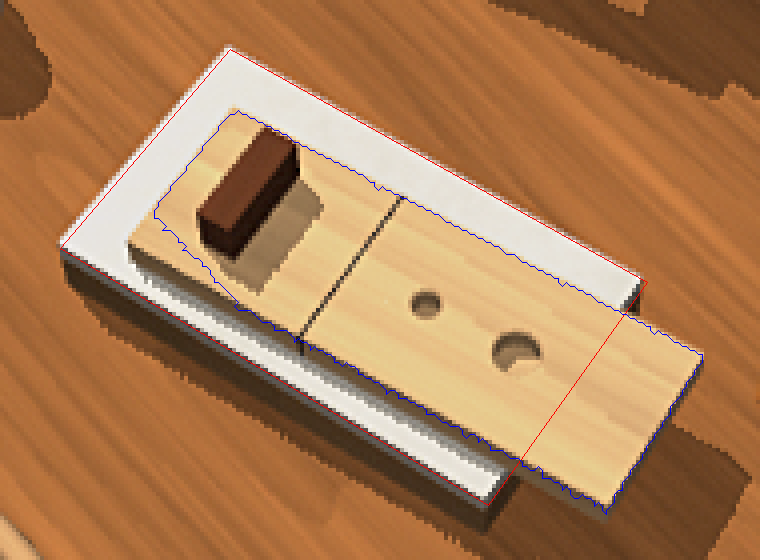

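>>> jog_arm(
  steps=[
    {"dx": 1.0,"dy": 5,"dz": 0,"twist": -0.94},
    {"dx": 1.6,"dy": 5,"dz": 0,"twist": -0.94},
    {"dx": 1.6,"dy": 5,"dz": 0,"twist": -0.94},
    {"dx": 1.6,"dy": 5,"dz": 0,"twist": -0.94},
    {"dx": 1.6,"dy": 5,"dz": 0,"twist": -0.94},
  ],
  gripper=0,
  newtons=40,
)

```text
t: 0.72
tool_pos: [0.3777, -0.2579, 0.2297]
tool_rot: [-3.103, -0.477, 0.0]
contact_force: [0.9, -0.3, 0.4]
opening: 0.0853
```

>>> jog_arm(
  steps=[
    {"dx": 3.34,"dy": 10.45,"dz": 0},
    {"dx": 3.34,"dy": 10.45,"dz": 0},
    {"dx": 3.34,"dy": 10.45,"dz": 0},
    {"dx": 3.34,"dy": 10.45,"dz": 0},
    {"dx": 3.34,"dy": 10.45,"dz": 0},
  ],
)

```text
validation failed for argument at $.st...
```

>>> jog_arm(
  steps=[
    {"dx": 1.7,"dy": 5.3,"dz": 0},
    {"dx": 1.7,"dy": 5.3,"dz": 0},
    {"dx": 1.7,"dy": 5.3,"dz": 0},
    {"dx": 1.7,"dy": 5.3,"dz": 0},
    {"dx": 1.7,"dy": 5.3,"dz": 0},
  ],
)

```text
validation failed for argument at $.st...
```

>>> jog_arm(
  steps=[
    {"dx": 1.6,"dy": 5,"dz": 0},
    {"dx": 1.6,"dy": 5,"dz": 0},
    {"dx": 1.6,"dy": 5,"dz": 0},
    {"dx": 1.6,"dy": 5,"dz": 0},
    {"dx": 1.6,"dy": 5,"dz": 0},
  ],
)

```text
validation failed for argument at $.st...
```

>>> jog_arm(
  steps=[
    {"dx": 1.6,"dy": 4.5,"dz": 0},
    {"dx": 1.6,"dy": 4.5,"dz": 0},
    {"dx": 1.6,"dy": 4.5,"dz": 0},
    {"dx": 1.6,"dy": 4.5,"dz": 0},
    {"dx": 1.6,"dy": 4.5,"dz": 0},
  ],
)

```text
validation failed for argument at $.st...
```

>>> jog_arm(
  steps=[
    {"dx": 1.6,"dy": 5,"dz": 0,"twist": 0},
    {"dx": 1.6,"dy": 5,"dz": 0,"twist": 0},
    {"dx": 1.6,"dy": 5,"dz": 0,"twist": 0},
    {"dx": 1.6,"dy": 5,"dz": 0,"twist": 0},
    {"dx": 1.6,"dy": 5,"dz": 0,"twist": 0},
  ],
)

```text
t: 1.35
tool_pos: [0.4724, 0.0399, 0.2295]
tool_rot: [-3.103, -0.477, -0.0]
contact_force: [0.6, -0.8, 0.2]
opening: 0.0852
```

>>> jog_arm(
  steps=[
    {"dx": 1.76,"dy": 5.48,"dz": 0,"twist": 0},
    {"dx": 1.76,"dy": 5.48,"dz": 0,"twist": 0},
    {"dx": 1.76,"dy": 5.48,"dz": 0,"twist": 0},
    {"dx": 1.76,"dy": 5.48,"dz": 0,"twist": 0},
    {"dx": 1.76,"dy": 5.48,"dz": 0,"twist": 0},
  ],
)

```text
t: 1.98
tool_pos: [0.5675, 0.3375, 0.2289]
tool_rot: [-3.104, -0.478, 0.001]
contact_force: [1.1, -0.9, 0.1]
opening: 0.0853
```

Next I move above the slim pin and go partway down.

>>> jog_arm(
  steps=[
    {"dx": 0.17,"dy": 0.52,"dz": 0,"twist": 0},
    {"dx": 0.17,"dy": 0.52,"dz": -1,"twist": 0},
    {"dx": 0.17,"dy": 0.52,"dz": -2.2,"twist": 0},
    {"dx": 0.17,"dy": 0.52,"dz": -2.2,"twist": 0},
  ],
)

```text
t: 2.48
tool_pos: [0.5734, 0.3667, 0.0896]
tool_rot: [3.103, 0.478, -0.02]
contact_force: [-0.5, -0.4, -0.9]
opening: 0.0854
```

```bash
python3 - <<'E'
from h import *
o=ctrl.get_obs();print(o['t'],o['tool_pos'],o['tool_rot'])
a=grab('scene','s1');b=grab('top','t1')
x=np.hstack([cv2.resize(a['frame'][300:450,340:500],(400,375)),cv2.resize(b['frame'][150:300,100:260],(400,375))])
cv2.imwrite('pics/c1.png',x[:,:,::-1])
E
```

```text
2.475 [0.57339426 0.36672302 0.08964647] [ 3.102564    0.47792282 -0.01957656]
```

View pics/c1.png

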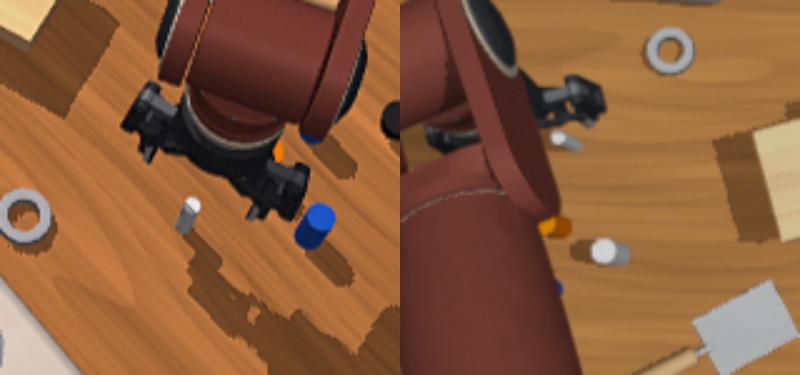

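>>> jog_arm(
  steps=[
    {"dx": 0.077,"dy": 0.037,"dz": -0.2,"twist": 0},
    {"dx": 0.077,"dy": 0.037,"dz": -0.7,"twist": 0},
    {"dx": 0.077,"dy": 0.037,"dz": -1.16,"twist": 0},
    {"dx": 0.077,"dy": 0.037,"dz": -1.16,"twist": 0},
    {"dx": 0.077,"dy": 0.037,"dz": -1.16,"twist": 0},
  ],
)

```text
t: 3.2
tool_pos: [0.5833, 0.3713, 0.0288]
tool_rot: [-3.103, -0.477, -0.001]
contact_force: [1.0, 1.0, -0.0]
opening: 0.0853
```

>>> jog_arm(
  steps=[
    {"dx": 0,"dy": 0,"dz": 0,"twist": 0},
    {"dx": 0,"dy": 0,"dz": 0,"twist": 0},
    {"dx": 0,"dy": 0,"dz": 0,"twist": 0},
    {"dx": 0,"dy": 0,"dz": 0,"twist": 0},
    {"dx": 0,"dy": 0,"dz": 0,"twist": 0},
  ],
  gripper=255,
  newtons=30,
)

```text
t: 3.82
tool_pos: [0.5834, 0.3713, 0.029]
tool_rot: [-3.103, -0.477, -0.001]
contact_force: [-0.6, 0.3, 0.5]
opening: 0.0129
```

>>> jog_arm(
  steps=[
    {"dx": 0,"dy": 0,"dz": 0.5,"twist": 0},
    {"dx": 0,"dy": 0,"dz": 1.3,"twist": 0},
    {"dx": 0,"dy": 0,"dz": 2.0,"twist": 0},
    {"dx": 0,"dy": 0,"dz": 2.0,"twist": 0},
    {"dx": 0,"dy": 0,"dz": 2.0,"twist": 0},
  ],
)

```text
t: 4.45
tool_pos: [0.5829, 0.3711, 0.1481]
tool_rot: [-3.104, -0.478, 0.0]
contact_force: [-0.1, 0.0, -1.0]
opening: 0.0126
```

>>> jog_arm(
  steps=[
    {"dx": -0.08,"dy": -3,"dz": 0,"twist": 0},
    {"dx": -0.08,"dy": -3,"dz": 0,"twist": 0},
    {"dx": -0.08,"dy": -5,"dz": 0,"twist": 0},
    {"dx": -0.08,"dy": -5,"dz": 0,"twist": 0},
    {"dx": -0.08,"dy": -5,"dz": 0,"twist": 0},
  ],
)

```text
t: 5.08
tool_pos: [0.5763, 0.0688, 0.1454]
tool_rot: [-3.103, -0.476, 0.007]
contact_force: [0.4, -0.6, 0.1]
opening: 0.0131
```

>>> jog_arm(
  steps=[
    {"dx": 0,"dy": -1.0,"dz": 0,"twist": 0},
    {"dx": 0,"dy": -1.0,"dz": 0,"twist": 0},
    {"dx": 0,"dy": -1.0,"dz": 0,"twist": 0},
  ],
)

```text
t: 5.45
tool_pos: [0.5752, 0.0091, 0.1436]
tool_rot: [-3.102, -0.475, 0.012]
contact_force: [-0.7, 0.9, -0.4]
opening: 0.0128
```

>>> jog_arm(
  steps=[
    {"dx": 0.05,"dy": 0.15,"dz": -0.2,"twist": 0},
    {"dx": 0.05,"dy": 0.15,"dz": -0.2,"twist": 0},
    {"dx": 0.05,"dy": 0.15,"dz": -0.2,"twist": 0},
  ],
)

```text
t: 5.82
tool_pos: [0.578, 0.0192, 0.131]
tool_rot: [-3.101, -0.478, 0.013]
contact_force: [-0.3, 0.6, 1.1]
opening: 0.0128
```

```bash
python3 - <<'E'
from h import *
o=ctrl.get_obs();print(o['t'],o['tool_pos'],o['tool_rot'])
a=grab('scene','s2');b=grab('top','t2')
x=np.hstack([cv2.resize(a['frame'][200:320,250:378],(400,375)),cv2.resize(b['frame'][150:270,230:358],(400,375))])
cv2.imwrite('pics/c2.png',x[:,:,::-1])
E
```

```text
5.825 [0.578004   0.01922335 0.13099987] [-3.10143243 -0.47778391  0.01323514]
```

View pics/c2.png

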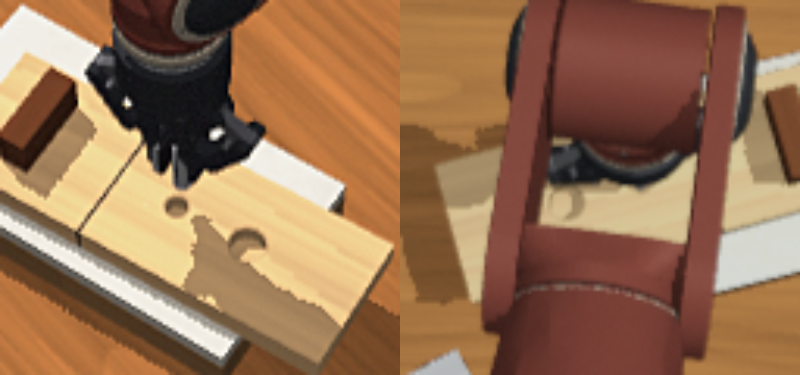

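```bash
python3 - <<'E'
from m import *
a=ld('s2')['frame'];b=ld('scene0')['frame']
x=np.hstack([cv2.resize(q[240:285,290:338],(400,375),interpolation=cv2.INTER_NEAREST) for q in (a,b)])
cv2.imwrite('pics/c3.png',x[:,:,::-1])
E
```

```text
(no output)
```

View pics/c3.png

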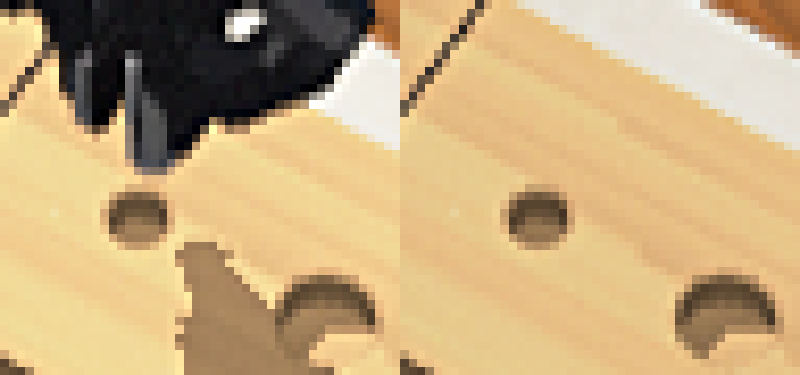

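```bash
python3 - <<'E'
from m import *
im=ld('s2');f=im['frame'].astype(int).sum(-1)
np.set_printoptions(linewidth=200)
print('u',np.arange(300,320))
for v in range(246,272): print(v,f[v,300:320])
print(ray(im,308.2,257.1,.102),ray(im,306.1,265.6,.074))
a=im; i0=ld('scene0')
print('pin pre',ray(i0,*proj(i0,[.5802,.3701,.055]),.055))
E
```

```text
u [300 301 302 303 304 305 306 307 308 309 310 311 312 313 314 315 316 317 318 319]
246 [284  79  77  40  59 264 153  57  57  76  51  56  68  93  88  90  91  83  78  77]
247 [335  87  40  40   5 506 308  64  70  66  66  47  73  83  88  85  85  89  89  87]
248 [160  35  39  34   5 382 235  27  56  48  51  58  69  97  99  82  89  90  94  72]
249 [153  30  33  43   4 334 193  47  56  46  49  64  48  53  74  82  84  75  55  62]
250 [162  28  50  28  11 330 191  92  57  64  65  45  59  63  62  68  61  65  57  69]
251 [151  26  24  26  75 316 167 217  97  65  56  67  65  59  60  65  60  69  50  72]
252 [160  25  22   9 323 299 143 272 198  72  58  59  61  67  63  45  58  60  63  55]
253 [192  19   1 132 609 298 114 259 270 170  54  52  67  52  52  31  50  24  22  17]
254 [201   0  16 435 667 315  65 253 257 217  52  65  56  27  16 377 255  58 146 129]
255 [405 198 335 631 637 382  71 254 251 245  56  77  50   6 253 688 570 348 425 411]
256 [624 513 632 619 629 378  86 249 255 242  54  23  12 128 578 648 642 638 619 607]
257 [585 592 594 600 629 394 138 245 255 232  45  12  39 451 644 617 6
[... 620 characters left out ...]
5 [611 635 501 249 213 251 259 250 246 175 530 601 574 569 571 580 583 589 591 596]
266 [604 627 523 186 240 340 344 309 299 200 499 623 601 579 574 575 573 580 586 589]
267 [611 621 584 255 334 384 386 388 379 323 551 627 624 614 605 589 572 578 575 580]
268 [608 616 637 492 388 361 365 373 392 520 634 640 594 591 593 579 610 584 578 572]
269 [610 613 617 636 552 464 456 467 538 616 642 601 369 368 368 354 596 571 591 570]
270 [594 601 609 616 622 629 619 626 621 618 639 364 379 389 396 389 358 437 592 562]
271 [595 591 596 602 611 619 615 615 611 609 628 457 387 397 403 397 383 611 630 597]
[0.5703913  0.01605716 0.102     ] [0.57818832 0.01746999 0.074     ]
pin pre [0.5802 0.3701 0.055 ]
```

```bash
python3 - <<'E'
from m import *
im=ld('s2'); print(615.66/np.median(im['range_z'][264:268,300:312]))
print(ray(im,308.1,257.65,.102)-ray(im,305.9,265.7,.074))
print(ray(im,308.1,257.65,.098)-ray(im,305.9,265.7,.074))
o=ctrl.get_obs(); R=cv2.Rodrigues(o['tool_rot'])[0]; print(R.round(4))
E
```

```text
437.25598
[-0.00721325 -0.00038244  0.028     ]
[-0.0086896  -0.00214281  0.024     ]
[[ 0.9539  0.3    -0.0077]
 [ 0.3    -0.9539  0.0021]
 [-0.0067 -0.0043 -1.    ]]
```

>>> jog_arm(
  steps=[
    {"dx": 0.11,"dy": 0.01,"dz": -0.1,"twist": 0},
    {"dx": 0.11,"dy": 0.01,"dz": -0.33,"twist": 0},
    {"dx": 0.11,"dy": 0.01,"dz": -0.33,"twist": 0},
    {"dx": 0.11,"dy": 0.01,"dz": -0.33,"twist": 0},
  ],
)

```text
t: 6.42
tool_pos: [0.5848, 0.0192, 0.1115]
tool_rot: [-3.102, -0.476, 0.013]
contact_force: [0.2, 0.5, -0.2]
opening: 0.0134
```

```bash
python3 - <<'E'
from h import *
o=ctrl.get_obs();print(o['t'],o['tool_pos'],o['tool_rot'])
a=grab('scene','s3')
f=a['frame'].astype(int).sum(-1)
np.set_printoptions(linewidth=200)
print('u',np.arange(298,318))
for v in range(252,274): print(v,f[v,298:318])
x=cv2.resize(a['frame'][240:285,280:340],(800,600),interpolation=cv2.INTER_NEAREST)
cv2.imwrite('pics/c4.png',x[:,:,::-1])
E
```

```text
6.425 [0.58475162 0.01918723 0.11146181] [-3.10179809 -0.4761063   0.01254384]
u [298 299 300 301 302 303 304 305 306 307 308 309 310 311 312 313 314 315 316 317]
252 [222  71  65  37 113  80  64  74  55  54  56  56  79  81  89  84  75  65  51  74]
253 [337  92  25  37 201 284  55  63  58  51  54  52  92  83  86  84  85  75  93  94]
254 [143  38  26  16  58 449  87  53  61  59  52  53  90  99  98  80  84  89  93  64]
255 [ 95  26  42  31  61 342 130  56  52  69  65  48  73  76  87  90  92  91  70  66]
256 [ 97  30  45  36  68 332 117  50  44  64  62  52  54  62  56  66  79  48  67  54]
257 [115  30  39  20  45 279  82  71  79  51  53  52  73  57  66  67  69  57  60  62]
258 [158  42  29   1 228 324 135 193 108  69  55  65  58  64  58  51  60  69  58  62]
259 [143   1   3 251 562 304 125 270 235 120  53  60  60  50  47  46  53  51  29  32]
260 [109   1 120 588 686 305 116 259 259 148  59  55  48  30 104 182  28  19   8 141]
261 [279  97 449 657 665 296  96 254 256 156  45  59  39  16 308 464 333 217 307 431]
262 [574 421 657 643 664 295  44 259 249 190  63  46   8 227 541 640 641 536 
[... 254 characters left out ...]
578 579 590]
266 [607 603 603 628 522 202 288 326 302 321 327 215 522 632 602 581 574 574 573 573]
267 [614 608 611 622 583 249 334 374 354 399 397 288 510 643 624 608 596 580 572 568]
268 [603 609 612 618 640 494 397 377 369 376 393 328 356 604 632 614 612 603 593 577]
269 [594 600 611 612 623 639 563 396 335 351 397 352 396 371 598 634 618 611 606 601]
270 [602 597 594 601 611 618 641 473 351 391 399 402 405 394 363 597 631 617 614 612]
271 [595 602 600 592 599 601 622 649 471 389 394 395 399 395 390 366 598 633 617 615]
272 [592 594 595 597 600 595 602 616 650 481 392 398 399 397 395 386 364 596 631 620]
273 [589 588 589 595 600 600 600 597 627 618 400 404 400 399 399 387 384 361 600 633]
```

View pics/c4.png

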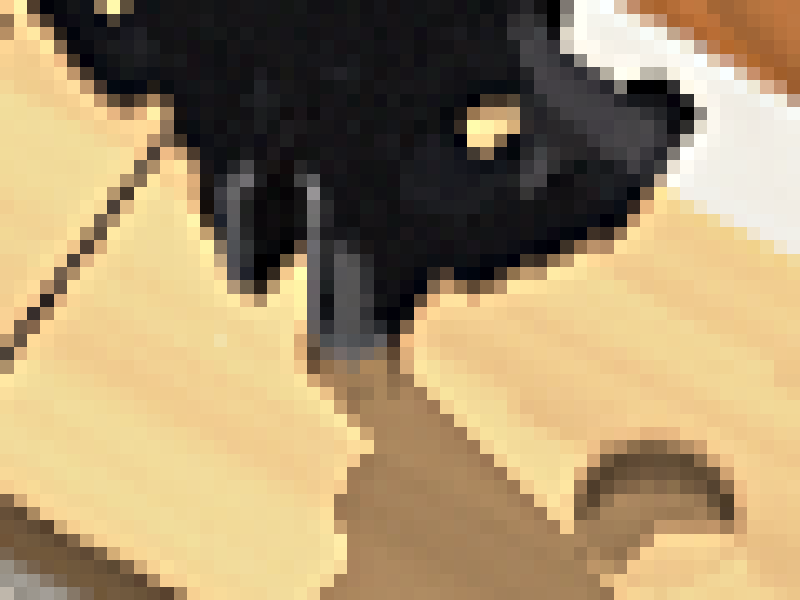

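```bash
python3 - <<'E'
from m import *
im=ld('s3'); b=ray(im,305.9,265.7,.074)
for h in (.0075,.0085,.0095): print(h,proj(im,b+[0,0,h]))
p=ray(im,305.6,262.9,.0825); print((p-b)*1000)
print((ray(im,305.6,263.4,.0825)-b)*1000,(ray(im,306.1,262.9,.0825)-b)*1000)
E
```

```text
0.0075 (np.float64(305.86462850046416), np.float64(264.08647929573146))
0.0085 (np.float64(305.8598876820064), np.float64(263.8702201934256))
0.0095 (np.float64(305.85514103714036), np.float64(263.65369531131245))
[-1.19565222 -2.29654716  8.5       ]
[-0.3505675  -1.31142759  8.5       ] [-2.04960353 -1.55352568  8.5       ]
```

>>> jog_arm(
  steps=[
    {"dx": 0.013,"dy": 0.02,"dz": 0,"twist": 0},
    {"dx": 0.013,"dy": 0.02,"dz": -0.1,"twist": 0},
    {"dx": 0.013,"dy": 0.02,"dz": -0.17,"twist": 0},
    {"dx": 0.013,"dy": 0.02,"dz": -0.2,"twist": 0},
    {"dx": 0.013,"dy": 0.02,"dz": -0.2,"twist": 0},
  ],
  newtons=20,
)

```text
t: 7.1
tool_pos: [0.5862, 0.0203, 0.1017]
tool_rot: [-3.102, -0.476, 0.011]
contact_force: [-4.5, 0.3, 8.2]
opening: 0.013
```

>>> jog_arm(
  steps=[
    {"dx": -0.015,"dy": 0,"dz": 0.0,"twist": 0},
    {"dx": -0.025,"dy": 0,"dz": -0.02,"twist": 0},
    {"dx": -0.025,"dy": 0,"dz": -0.03,"twist": 0},
  ],
)

```text
t: 7.48
tool_pos: [0.5857, 0.0202, 0.1017]
tool_rot: [-3.103, -0.476, 0.008]
contact_force: [-2.0, 0.2, 9.2]
opening: 0.0129
```

>>> jog_arm(
  steps=[
    {"dx": -0.02,"dy": 0,"dz": 0,"twist": 0},
    {"dx": -0.02,"dy": 0,"dz": 0,"twist": 0},
  ],
)

```text
t: 7.72
tool_pos: [0.5842, 0.0202, 0.1012]
tool_rot: [-3.103, -0.476, 0.008]
contact_force: [0.1, -0.2, -0.5]
opening: 0.013
```

```bash
python3 - <<'E'
from h import *
o=ctrl.get_obs();print(o['t'],o['tool_pos'],o['contact_force'],o['wrist_torque'])
a=grab('scene','s4')
f=a['frame'].astype(int).sum(-1)
np.set_printoptions(linewidth=200)
print('u',np.arange(298,318))
for v in range(256,274): print(v,f[v,298:318])
x=cv2.resize(a['frame'][240:285,280:340],(800,600),interpolation=cv2.INTER_NEAREST)
cv2.imwrite('pics/c5.png',x[:,:,::-1])
E
```

```text
7.725 [0.58420768 0.02023476 0.10122979] [ 0.12811812 -0.18540252 -0.47489947] [ 0.04544754  0.04910478 -0.06823049]
u [298 299 300 301 302 303 304 305 306 307 308 309 310 311 312 313 314 315 316 317]
256 [377 163  50  38  12 349 326  79  58  64  71  53  61  94  87  86  92  82  89  80]
257 [224  40  33  37  22 224 332  59  47  54  60  54  68  92  73  94  80  90  93  69]
258 [278  42  45  37  12 220 338  60  54  44  61  58  59  66  82  76  85  71  69  64]
259 [274  42  46  23   2 207 255  65  40  62  71  53  58  75  55  60  71  46  61  62]
260 [268  41  24  28  63 289 172 163 108  95  59  53  68  62  59  61  63  70  60  53]
261 [259  40   0   3 319 530 171 250 234 148  58  56  67  58  55  53  62  50  60  56]
262 [239  30   0 135 608 489 145 182 270 257  61  65  58  44  46  94  53  34  30  16]
263 [331  95   4 466 677 427 141 181 261 246  96  59  44  29  92 398 254  67 153 138]
264 [577 384 338 669 609 406 157 181 262 248 104  80  24  10 299 651 557 348 434 431]
265 [623 644 646 652 509 332 217 186 258 247  87  46   9 126 541 609 604 614 621 620]
266 [614 610 610 631 523 270 208 172 250 241 120  26 138 455 637 597 578 577 575 583]
267 [615 606 611 618 576 313 219 201 249 224 217 157 340 670 642 610 594 574 576 574]
268 [602 611 612 617 641 504 369 292 269 237 303 323 381 626 598 628 613 607 591 576]
269 [597 602 609 615 621 644 568 426 305 335 389 367 404 383 350 637 624 612 605 603]
270 [601 594 597 602 608 622 638 666 380 407 411 407 405 402 377 605 635 617 611 611]
271 [600 602 597 593 599 604 630 614 393 396 402 396 396 396 390 372 596 630 621 615]
272 [590 592 594 598 601 604 631 366 391 402 404 398 403 395 394 389 369 599 631 621]
273 [591 587 592 595 603 622 598 365 380 399 399 406 403 397 400 390 380 360 601 635]
```

View pics/c5.png

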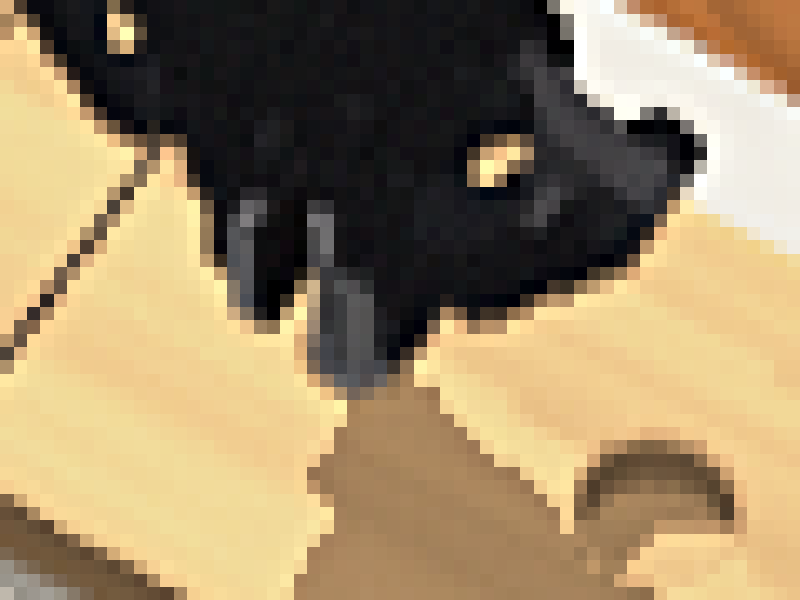

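>>> jog_arm(
  steps=[
    {"dx": 0,"dy": 0,"dz": -0.05,"twist": 0},
    {"dx": 0,"dy": 0,"dz": -0.1,"twist": 0},
    {"dx": 0,"dy": 0,"dz": -0.13,"twist": 0},
    {"dx": 0,"dy": 0,"dz": -0.13,"twist": 0},
  ],
)

```text
t: 8.28
tool_pos: [0.5837, 0.0203, 0.0927]
tool_rot: [-3.102, -0.476, 0.011]
contact_force: [-0.5, -0.2, -1.5]
opening: 0.0129
```

>>> jog_arm(
  steps=[
    {"dx": 0,"dy": 0,"dz": -0.05,"twist": 0},
    {"dx": 0,"dy": 0,"dz": -0.09,"twist": 0},
    {"dx": 0,"dy": 0,"dz": -0.09,"twist": 0},
  ],
)

```text
t: 8.65
tool_pos: [0.5837, 0.0203, 0.0871]
tool_rot: [-3.102, -0.476, 0.011]
contact_force: [-0.3, -0.4, -0.1]
opening: 0.0127
```

>>> jog_arm(
  steps=[
    {"dx": 0,"dy": 0,"dz": 0,"twist": 0},
    {"dx": 0,"dy": 0,"dz": 0,"twist": 0},
    {"dx": 0,"dy": 0,"dz": 0,"twist": 0},
    {"dx": 0,"dy": 0,"dz": 0.5,"twist": 0},
    {"dx": 0,"dy": 0,"dz": 1.2,"twist": 0},
  ],
  gripper=100,
)

```text
t: 9.28
tool_pos: [0.5824, 0.0204, 0.1582]
tool_rot: [-3.101, -0.476, 0.016]
contact_force: [0.2, -0.2, 0.3]
opening: 0.0518
```

>>> jog_arm(
  steps=[
    {"dx": -1,"dy": 2,"dz": 0.2,"twist": 0},
    {"dx": -1.5,"dy": 4,"dz": 0.2,"twist": 0},
    {"dx": -2.0,"dy": 4.5,"dz": 0.2,"twist": 0},
    {"dx": -2.0,"dy": 4.5,"dz": 0.2,"twist": 0},
    {"dx": -2.0,"dy": 4.5,"dz": 0.2,"twist": 0},
  ],
)

```text
t: 9.9
tool_pos: [0.4611, 0.2925, 0.1705]
tool_rot: [-3.101, -0.478, 0.016]
contact_force: [0.5, 0.1, 0.4]
opening: 0.0519
```

```bash
python3 - <<'E'
from h import *
o=ctrl.get_obs();print(o['t'],o['tool_pos'],o['tool_rot'])
a=grab('scene','s5');b=grab('top','t5')
x=np.hstack([cv2.resize(a['frame'][200:350,240:400],(400,375)),cv2.resize(b['frame'][150:300,120:280],(400,375))])
cv2.imwrite('pics/c6.png',x[:,:,::-1])
E
```

```text
9.9 [0.46111465 0.29246373 0.17047793] [-3.10052715 -0.4779645   0.01553592]
```

View pics/c6.png

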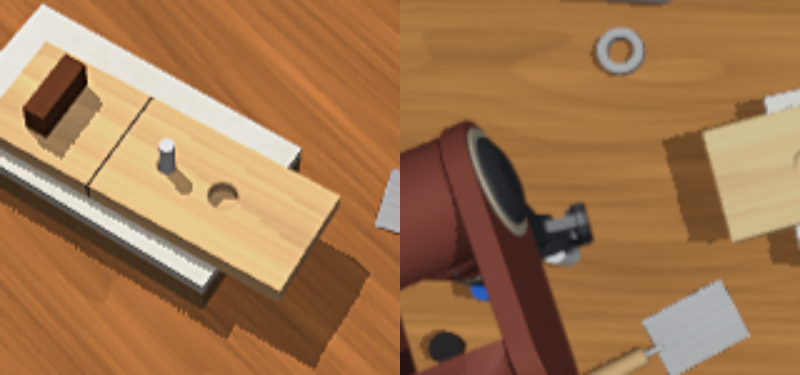

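>>> jog_arm(
  steps=[
    {"dx": 0.11,"dy": 0.445,"dz": 0,"twist": 0},
    {"dx": 0.11,"dy": 0.445,"dz": -0.8,"twist": 0},
    {"dx": 0.11,"dy": 0.445,"dz": -1.5,"twist": 0},
    {"dx": 0.11,"dy": 0.445,"dz": -1.5,"twist": 0},
    {"dx": 0.11,"dy": 0.445,"dz": -1.5,"twist": 0},
  ],
)

```text
t: 10.62
tool_pos: [0.4683, 0.3205, 0.0821]
tool_rot: [-3.098, -0.483, 0.013]
contact_force: [-0.6, 0.5, 0.1]
opening: 0.0516
```

>>> jog_arm(
  steps=[
    {"dx": -0.008,"dy": -0.02,"dz": -0.3,"twist": 0},
    {"dx": -0.008,"dy": -0.02,"dz": -0.7,"twist": 0},
    {"dx": -0.008,"dy": -0.02,"dz": -0.95,"twist": 0},
    {"dx": -0.008,"dy": -0.02,"dz": -0.95,"twist": 0},
    {"dx": -0.008,"dy": -0.02,"dz": -0.95,"twist": 0},
  ],
)

```text
t: 11.25
tool_pos: [0.4684, 0.3196, 0.0259]
tool_rot: [-3.098, -0.483, 0.011]
contact_force: [0.3, 0.1, 1.1]
opening: 0.0517
```

>>> jog_arm(
  steps=[
    {"dx": 0,"dy": 0,"dz": 0,"twist": 0},
    {"dx": 0,"dy": 0,"dz": 0,"twist": 0},
    {"dx": 0,"dy": 0,"dz": 0,"twist": 0},
    {"dx": 0,"dy": 0,"dz": 0,"twist": 0},
  ],
  gripper=255,
  newtons=25,
)

```text
t: 11.75
tool_pos: [0.4693, 0.32, 0.0271]
tool_rot: [-3.097, -0.483, 0.008]
contact_force: [-0.6, 0.1, 5.1]
opening: 0.0231
```

>>> jog_arm(
  steps=[
    {"dx": 0,"dy": 0,"dz": 0.5,"twist": 0},
    {"dx": 0,"dy": 0,"dz": 1.3,"twist": 0},
    {"dx": 0,"dy": 0,"dz": 2.1,"twist": 0},
    {"dx": 0,"dy": 0,"dz": 2.1,"twist": 0},
    {"dx": 0.3,"dy": -0.8,"dz": 2.1,"twist": 0},
  ],
)

```text
t: 12.38
tool_pos: [0.4864, 0.2733, 0.1525]
tool_rot: [-3.096, -0.491, 0.009]
contact_force: [0.8, -0.6, -1.0]
opening: 0.0226
```

>>> jog_arm(
  steps=[
    {"dx": 0.38,"dy": -1,"dz": 0,"twist": -0.05},
    {"dx": 0.76,"dy": -2,"dz": 0,"twist": -0.05},
    {"dx": 1.25,"dy": -3.27,"dz": 0,"twist": -0.05},
    {"dx": 1.25,"dy": -3.27,"dz": 0,"twist": -0.05},
    {"dx": 1.25,"dy": -3.27,"dz": 0,"twist": -0.05},
  ],
)

```text
t: 13.0
tool_pos: [0.5608, 0.0762, 0.1509]
tool_rot: [-3.097, -0.473, 0.013]
contact_force: [-0.8, -0.5, -0.3]
opening: 0.023
```

>>> jog_arm(
  steps=[
    {"dx": 0.008,"dy": 0,"dz": -0.3,"twist": 0},
    {"dx": 0.008,"dy": 0,"dz": -0.66,"twist": 0},
    {"dx": 0.008,"dy": 0,"dz": -0.66,"twist": 0},
    {"dx": 0.008,"dy": 0,"dz": -0.66,"twist": 0},
  ],
)

```text
t: 13.5
tool_pos: [0.5609, 0.0771, 0.111]
tool_rot: [-3.097, -0.475, 0.014]
contact_force: [0.4, 0.6, -1.0]
opening: 0.0231
```

```bash
python3 - <<'E'
from h import *
o=ctrl.get_obs();print(o['t'],o['tool_pos'],o['contact_force'],o['wrist_torque'])
a=grab('scene','s6')
x=cv2.resize(a['frame'][240:300,290:370],(800,600),interpolation=cv2.INTER_NEAREST)
cv2.imwrite('pics/c7.png',x[:,:,::-1])
E
```

```text
13.5 [0.56091824 0.07710495 0.11100437] [ 0.35462661  0.62789808 -1.03757716] [ 0.03445326 -0.05395067  0.00926171]
```

View pics/c7.png

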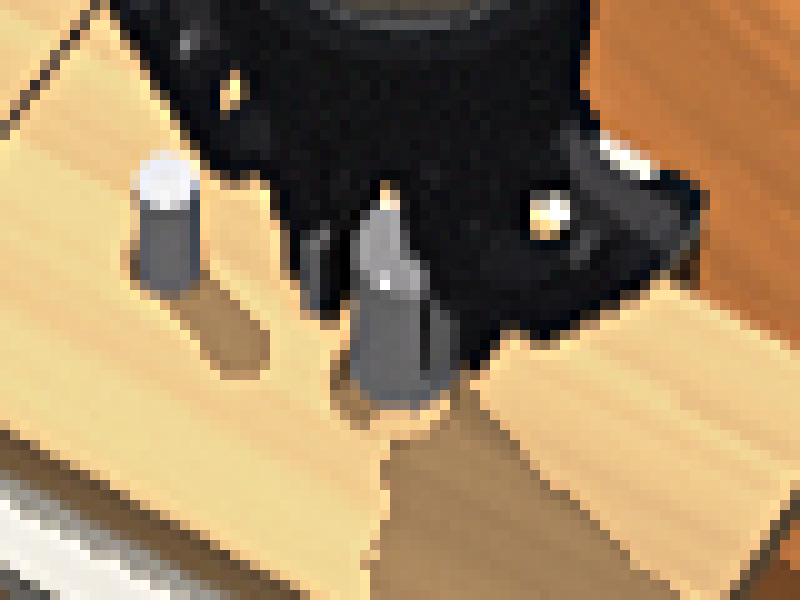

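```bash
python3 - <<'E'
from m import *
im=ld('s6'); b=ray(im,305.9,265.7,.074); d=np.array([np.cos(1.8753),np.sin(1.8753),0])
B=b+.06*d; print('bore px',proj(im,B),'foot expected at .084',proj(im,B+[0,0,.010]))
f=im['frame'].astype(int).sum(-1)
np.set_printoptions(linewidth=200)
print('u',np.arange(321,340))
for v in range(264,286): print(v,f[v,321:340])
f=ld('scene0')['frame'].astype(int).sum(-1)
print()
for v in range(268,288): print(v,f[v,319:340])
E
```

```text
bore px (np.float64(328.55794215446406), np.float64(277.8988426429807)) foot expected at .084 (np.float64(328.65104277722503), np.float64(275.79519454696504))
u [321 322 323 324 325 326 327 328 329 330 331 332 333 334 335 336 337 338 339]
264 [338 198  40   0 291 495 466 456 503 264  32  49  55  60  64  65  71  64  97]
265 [273  81  22   2 297 495 461 467 478 320 174  37  43  61  62  64  57  78  84]
266 [271  62  29   0 271 475 463 463 454 482 423 145  48  65  61  54  57  94  88]
267 [272  72  35   3 187 350 478 579 448 457 514 293  43  56  71  69  65  76  80]
268 [261  72  30   2 196 270 443 765 447 448 505 276  51  49  54  56  56  59  71]
269 [248  70  19  59 250 277 270 296 345 386 424 210  93  43  64  58  66  58  59]
270 [232  28   0 301 370 286 292 285 283 297 322  90 216  87  77  73  66  65  58]
271 [385 102  91 563 328 282 297 302 295 313 334  65 273 195  93  53  49  58  70]
272 [626 384 387 629 307 277 297 301 306 313 336  64 264 267 181  57  57  53  43]
273 [626 626 622 597 288 279 297 304 306 314 331  87 260 258 160  56  53  34  14]
274 [610 626 626 497 253 282 307 300 300 
[... 2043 characters left out ...]
4 408 323 327 338 319 394 589 590 583 588 580 564 504 524 517 527 532]
281 [557 551 559 578 546 392 315 312 386 572 562 558 558 564 559 536 548 525 526 517 516]
282 [557 560 556 554 577 552 400 354 551 550 539 542 542 550 538 568 578 537 525 523 522]
283 [563 560 560 558 564 570 561 529 521 537 534 544 541 561 571 569 570 550 531 522 519]
284 [554 558 561 560 558 555 556 562 549 557 538 564 572 570 564 561 565 571 567 546 532]
285 [553 551 557 560 561 564 560 557 553 558 562 569 571 571 571 566 563 561 568 571 565]
286 [563 558 552 550 555 555 563 559 554 556 549 557 561 571 571 571 565 561 559 560 566]
287 [573 566 560 558 555 556 552 559 558 557 560 555 545 554 560 567 568 564 565 562 558]
```

>>> jog_arm(
  steps=[
    {"dx": 0.018,"dy": -0.025,"dz": 0,"twist": 0},
    {"dx": 0.018,"dy": -0.025,"dz": -0.08,"twist": 0},
    {"dx": 0.018,"dy": -0.025,"dz": -0.15,"twist": 0},
    {"dx": 0.018,"dy": -0.025,"dz": -0.2,"twist": 0},
    {"dx": 0.018,"dy": -0.025,"dz": -0.2,"twist": 0},
  ],
)

```text
t: 14.18
tool_pos: [0.5622, 0.0754, 0.0992]
tool_rot: [-3.097, -0.475, 0.013]
contact_force: [-0.8, -0.6, -0.1]
opening: 0.0231
```

>>> jog_arm(
  steps=[
    {"dx": 0,"dy": 0,"dz": -0.06,"twist": 0},
    {"dx": 0,"dy": 0,"dz": -0.12,"twist": 0},
    {"dx": 0,"dy": 0,"dz": -0.18,"twist": 0},
    {"dx": 0,"dy": 0,"dz": -0.21,"twist": 0},
    {"dx": 0,"dy": 0,"dz": -0.21,"twist": 0},
  ],
)

```text
t: 14.8
tool_pos: [0.5621, 0.0753, 0.0864]
tool_rot: [-3.097, -0.475, 0.013]
contact_force: [-0.8, -0.0, -0.2]
opening: 0.0235
```

>>> jog_arm(
  steps=[
    {"dx": 0,"dy": 0,"dz": 0,"twist": 0},
    {"dx": 0,"dy": 0,"dz": 0,"twist": 0},
    {"dx": 0,"dy": 0,"dz": 0,"twist": 0},
    {"dx": 0,"dy": 0,"dz": 0.5,"twist": 0},
    {"dx": 0,"dy": 0,"dz": 1.5,"twist": 0},
  ],
  gripper=130,
)

```text
t: 15.42
tool_pos: [0.5597, 0.0753, 0.1738]
tool_rot: [-3.096, -0.475, 0.025]
contact_force: [1.0, 0.1, 0.0]
opening: 0.0416
```

>>> jog_arm(
  steps=[
    {"dx": 0,"dy": 0,"dz": 0.6,"twist": 0},
    {"dx": 0.3,"dy": -1,"dz": 0.6,"twist": 0},
    {"dx": 0.6,"dy": -2,"dz": 0.6,"twist": 0},
    {"dx": 0.87,"dy": -2.86,"dz": 0.6,"twist": 0},
    {"dx": 0.87,"dy": -2.86,"dz": 0.6,"twist": 0},
  ],
)

```text
t: 16.05
tool_pos: [0.6124, -0.0997, 0.2098]
tool_rot: [-3.097, -0.467, 0.025]
contact_force: [-0.1, 1.2, 0.3]
opening: 0.0421
```

```bash
python3 - <<'E'
from h import *
o=ctrl.get_obs();print(o['t'],o['tool_pos'],o['tool_rot'])
a=grab('scene','s7');b=grab('top','t7')
x=np.hstack([cv2.resize(a['frame'][180:330,220:380],(400,375)),cv2.resize(b['frame'][150:300,230:390],(400,375))])
cv2.imwrite('pics/c8.png',x[:,:,::-1])
E
```

```text
16.05 [ 0.61241943 -0.09967787  0.20981128] [-3.09741273 -0.46734861  0.02477072]
```

View pics/c8.png

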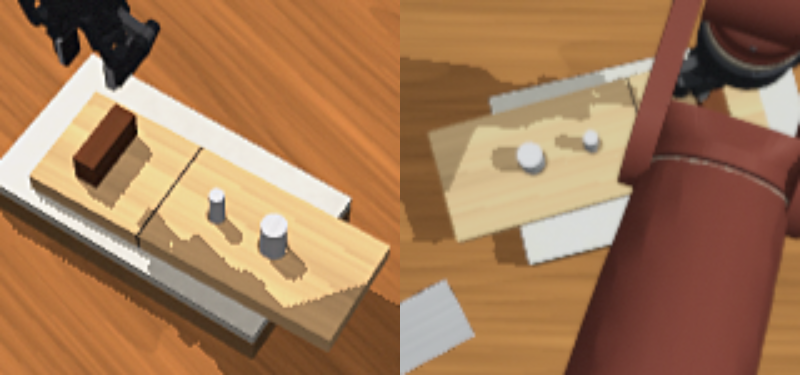

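```bash
python3 - <<'E'
from st import *
R=cv2.Rodrigues(ctrl.get_obs()['tool_rot'])[0]; print(R.round(4)); print(ctrl.get_obs()['tool_pos'])
for t in('s7','t7'):
    im=ld(t); C=cloud(im)
    for p in((.578,.018),(.560,.075)):
        m=(np.hypot(C[...,0]-p[0],C[...,1]-p[1])<.02)&(C[...,2]>.09)&(C[...,2]<.14)&(im['frame'].astype(int).sum(-1)>450)
        v,u=np.nonzero(m); print(t,len(u),'ztop',np.median(C[...,2][m]) if len(u) else None, ray(im,u.mean(),v.mean(),.113).round(4) if len(u) else None)
E
```

```text
[[ 0.9543  0.2983 -0.0176]
 [ 0.2985 -0.9544  0.0077]
 [-0.0145 -0.0126 -0.9998]]
[ 0.61178133 -0.09652661  0.20966279]
s7 26 ztop 0.1123050990046659 [0.5789 0.0197 0.113 ]
s7 80 ztop 0.11243278578192195 [0.5612 0.0758 0.113 ]
t7 25 ztop 0.11404044300770266 [0.5766 0.018  0.113 ]
t7 79 ztop 0.11327575428211523 [0.5587 0.0747 0.113 ]
```

>>> jog_arm(
  steps=[
    {"dx": 0.03,"dy": 0.01,"dz": -0.5,"twist": 0},
    {"dx": 0.03,"dy": 0.01,"dz": -1.1,"twist": 0},
  ],
)

```text
t: 16.4
tool_pos: [0.6142, -0.0944, 0.1442]
tool_rot: [-3.096, -0.476, 0.021]
contact_force: [0.2, -0.5, -1.0]
opening: 0.0421
```

```bash
python3 - <<'E'
from h import *
o=ctrl.get_obs();R=cv2.Rodrigues(o['tool_rot'])[0]; print(R.round(4)); print(o['t'],o['tool_pos'])
E
```

```text
[[ 0.9537  0.3003 -0.0149]
 [ 0.3005 -0.9538  0.0073]
 [-0.0121 -0.0115 -0.9999]]
16.4 [ 0.61421341 -0.09438036  0.14420362]
```

>>> jog_arm(
  steps=[
    {"dx": 0,"dy": 0,"dz": 1.0,"twist": 0},
  ],
)

```text
t: 16.52
tool_pos: [0.6056, -0.0904, 0.1902]
tool_rot: [-3.084, -0.477, 0.059]
contact_force: [0.2, 0.2, 0.3]
opening: 0.0416
```

>>> jog_arm(
  steps=[
    {"dx": 0,"dy": 0,"dz": -1.0,"twist": 0},
  ],
)

```text
t: 16.65
tool_pos: [0.6141, -0.0911, 0.1536]
tool_rot: [-3.092, -0.482, 0.028]
contact_force: [0.5, 0.2, 0.1]
opening: 0.0423
```

>>> jog_arm(
  steps=[
    {"dx": 0,"dy": 0,"dz": 0,"twist": 0},
    {"dx": 0,"dy": 0,"dz": 0,"twist": 0},
  ],
)

```text
t: 16.9
tool_pos: [0.6154, -0.0904, 0.1561]
tool_rot: [-3.093, -0.485, 0.023]
contact_force: [0.4, -0.1, 0.6]
opening: 0.0418
```

```bash
python3 - <<'E'
from h import *
o=ctrl.get_obs();R=cv2.Rodrigues(o['tool_rot'])[0]; print(R.round(4)); print(o['t'],o['tool_pos'])
E
```

```text
[[ 0.9519  0.3058 -0.016 ]
 [ 0.306  -0.952   0.0083]
 [-0.0127 -0.0128 -0.9998]]
16.9 [ 0.61540264 -0.09038068  0.15607987]
```

>>> jog_arm(
  steps=[
    {"dx": 0,"dy": -0.07,"dz": 0.4,"twist": 0},
    {"dx": 0,"dy": -0.07,"dz": 0.6,"twist": 0},
    {"dx": 0,"dy": -0.07,"dz": 0.6,"twist": 0},
    {"dx": 0,"dy": -0.07,"dz": 0.6,"twist": 0},
  ],
)

```text
t: 17.4
tool_pos: [0.6152, -0.0944, 0.1919]
tool_rot: [-3.093, -0.485, 0.023]
contact_force: [0.1, 0.3, -0.5]
opening: 0.0415
```

>>> jog_arm(
  steps=[
    {"dx": 0,"dy": 0,"dz": -0.6,"twist": 0},
  ],
)

```text
t: 17.52
tool_pos: [0.6173, -0.095, 0.1584]
tool_rot: [-3.095, -0.485, 0.014]
contact_force: [-0.2, -1.0, 0.6]
opening: 0.0418
```

>>> jog_arm(
  steps=[
    {"dx": 0,"dy": 0,"dz": 0,"twist": 0},
    {"dx": 0,"dy": 0,"dz": 0,"twist": 0},
  ],
)

```text
t: 17.77
tool_pos: [0.6174, -0.095, 0.1588]
tool_rot: [-3.096, -0.485, 0.014]
contact_force: [-0.7, 0.2, -0.0]
opening: 0.0417
```

```bash
python3 - <<'E'
from h import *
o=ctrl.get_obs();R=cv2.Rodrigues(o['tool_rot'])[0]; print(R.round(4)); print(o['t'],o['tool_pos'])
E
```

```text
[[ 0.952   0.306  -0.0101]
 [ 0.306  -0.952   0.0068]
 [-0.0075 -0.0095 -0.9999]]
17.775 [ 0.61744461 -0.09500607  0.15882116]
```

>>> jog_arm(
  steps=[
    {"dx": -0.06,"dy": 0,"dz": -0.7,"twist": -0.04},
  ],
)

```text
t: 17.9
tool_pos: [0.6183, -0.0962, 0.1229]
tool_rot: [-3.102, -0.475, -0.003]
contact_force: [0.8, -0.4, 0.6]
opening: 0.0417
```

>>> jog_arm(
  steps=[
    {"dx": -0.03,"dy": 0,"dz": -0.4,"twist": 0},
  ],
)

```text
t: 18.02
tool_pos: [0.6162, -0.0961, 0.0983]
tool_rot: [-3.102, -0.475, -0.003]
contact_force: [-0.7, -0.9, -0.4]
opening: 0.0417
```

```bash
python3 - <<'E'
from h import *
o=ctrl.get_obs();R=cv2.Rodrigues(o['tool_rot'])[0]; print(R.round(4)); print(o['t'],o['tool_pos'],o['contact_force'])
a=grab('scene','s8')
x=cv2.resize(a['frame'][190:280,210:330],(800,600),interpolation=cv2.INTER_NEAREST)
cv2.imwrite('pics/c9.png',x[:,:,::-1])
E
```

```text
[[ 0.9542  0.2993  0.0013]
 [ 0.2993 -0.9542  0.0036]
 [ 0.0023 -0.0031 -1.    ]]
18.025 [ 0.61622178 -0.09612615  0.09825954] [-0.66637207 -0.93435414 -0.37193134]
```

View pics/c9.png

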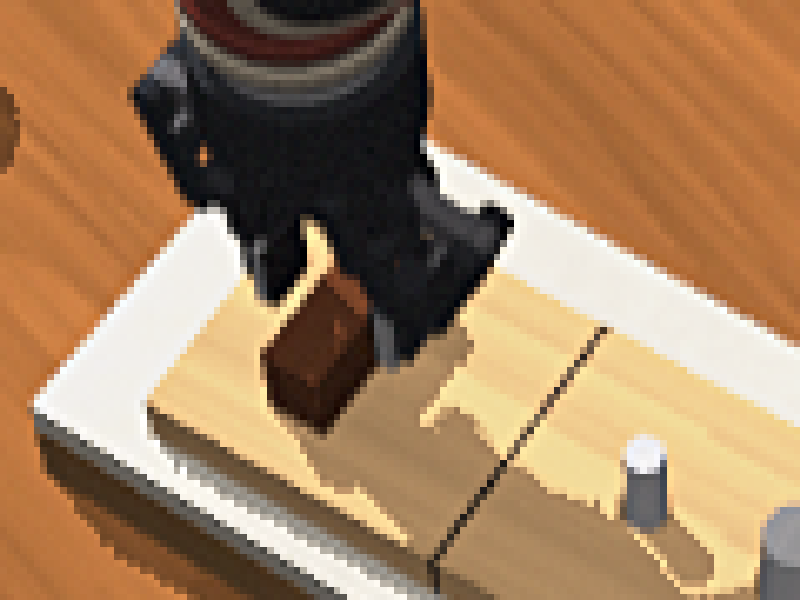

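>>> jog_arm(
  steps=[
    {"dx": -0.02,"dy": 0.0,"dz": -0.15,"twist": 0},
    {"dx": -0.02,"dy": 0.0,"dz": -0.28,"twist": 0},
    {"dx": -0.02,"dy": 0.0,"dz": -0.28,"twist": 0},
    {"dx": -0.02,"dy": 0.0,"dz": -0.28,"twist": 0},
  ],
)

```text
t: 18.58
tool_pos: [0.6145, -0.096, 0.08]
tool_rot: [-3.101, -0.475, -0.001]
contact_force: [-0.5, -0.1, 1.0]
opening: 0.0416
```

>>> jog_arm(
  steps=[
    {"dx": 0,"dy": 0,"dz": 0,"twist": 0},
    {"dx": 0,"dy": 0,"dz": 0,"twist": 0},
    {"dx": 0,"dy": 0,"dz": 0,"twist": 0},
    {"dx": 0,"dy": 0,"dz": 0,"twist": 0},
  ],
  gripper=255,
  newtons=60,
)

```text
t: 19.08
tool_pos: [0.6151, -0.0963, 0.0809]
tool_rot: [-3.102, -0.475, -0.003]
contact_force: [0.2, -0.4, 3.7]
opening: 0.0229
```

```bash
python3 - <<'E'
from st import *
o=ctrl.get_obs();R=cv2.Rodrigues(o['tool_rot'])[0]; print(R.round(4)); print(o['t'],o['tool_pos'],o['contact_force'],o['wrist_torque'],o['opening'])
a=grab('scene','s9'); b=grab('top','t9')
print(stand(a),stand(b))
x=np.hstack([cv2.resize(a['frame'][180:330,220:380],(400,375)),cv2.resize(b['frame'][150:300,230:390],(400,375))])
cv2.imwrite('pics/c10.png',x[:,:,::-1])
E
```

```text
[[ 0.9541  0.2994  0.0013]
 [ 0.2994 -0.9541  0.0033]
 [ 0.0022 -0.0028 -1.    ]]
19.075 [ 0.61510242 -0.09631938  0.08092285] [ 0.16712212 -0.36720896  3.73951182] [-0.3084673   0.02514995  0.15057335] 0.022915761742819812
(array([585.01831055, -40.92393494]), array([168.93884277, 298.72671509]), np.float32(1.8432984)) (array([580.54760742, -48.55021667]), array([169.13357544, 299.16226196]), np.float32(1.8422527))
```

View pics/c10.png

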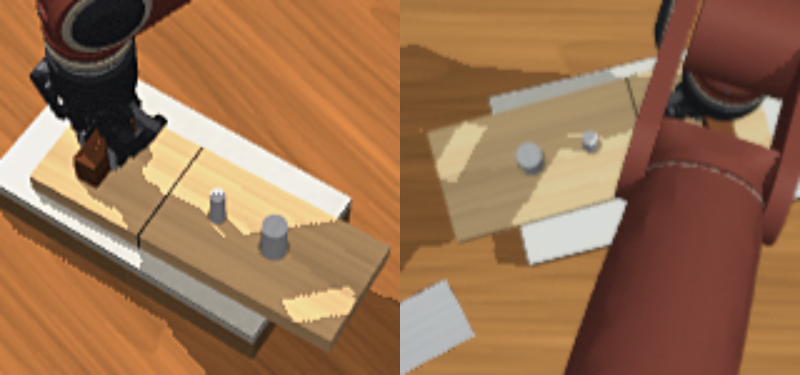

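>>> jog_arm(
  steps=[
    {"dx": -0.03,"dy": 0.08,"dz": 0,"twist": -0.03},
    {"dx": -0.09,"dy": 0.25,"dz": 0,"twist": -0.08},
    {"dx": -0.17,"dy": 0.5,"dz": 0,"twist": -0.13},
    {"dx": -0.22,"dy": 0.68,"dz": 0,"twist": -0.18},
    {"dx": -0.22,"dy": 0.68,"dz": 0,"twist": -0.18},
  ],
)

```text
t: 19.8
tool_pos: [0.6012, -0.0536, 0.0809]
tool_rot: [-3.107, -0.427, -0.001]
contact_force: [-1.6, 4.0, 4.6]
opening: 0.0231
```

>>> jog_arm(
  steps=[
    {"dx": -0.04,"dy": 0.1,"dz": 0,"twist": 0},
    {"dx": -0.12,"dy": 0.35,"dz": 0,"twist": 0},
    {"dx": -0.21,"dy": 0.62,"dz": 0,"twist": 0},
    {"dx": -0.25,"dy": 0.74,"dz": 0,"twist": 0},
    {"dx": -0.25,"dy": 0.74,"dz": 0,"twist": 0},
  ],
)

```text
t: 20.42
tool_pos: [0.5857, -0.0076, 0.0809]
tool_rot: [-3.105, -0.428, -0.0]
contact_force: [-1.6, 2.1, 3.5]
opening: 0.0229
```

>>> jog_arm(
  steps=[
    {"dx": -0.03,"dy": 0.1,"dz": 0,"twist": 0},
    {"dx": -0.1,"dy": 0.3,"dz": 0,"twist": 0},
    {"dx": -0.16,"dy": 0.48,"dz": 0,"twist": 0},
    {"dx": -0.19,"dy": 0.56,"dz": 0,"twist": 0},
    {"dx": -0.19,"dy": 0.56,"dz": 0,"twist": 0},
  ],
)

```text
t: 21.05
tool_pos: [0.5739, 0.027, 0.0809]
tool_rot: [-3.103, -0.429, 0.001]
contact_force: [-0.5, 1.0, 3.7]
opening: 0.0234
```

```bash
python3 - <<'E'
from st import *
o=ctrl.get_obs();R=cv2.Rodrigues(o['tool_rot'])[0]; print(R.round(4)); print(o['t'],o['tool_pos'],o['contact_force'],o['wrist_torque'],o['opening'])
a=grab('scene','s10'); b=grab('top','t10')
print(stand(a),stand(b))
cv2.imwrite('pics/c11.png',cv2.resize(a['frame'][200:350,270:430],(640,600),interpolation=cv2.INTER_CUBIC)[:,:,::-1])
cv2.imwrite('pics/c12.png',cv2.resize(b['frame'][150:270,180:340],(800,600),interpolation=cv2.INTER_CUBIC)[:,:,::-1])
E
```

```text
[[ 9.625e-01  2.714e-01 -1.600e-03]
 [ 2.714e-01 -9.624e-01  8.900e-03]
 [ 9.000e-04 -9.000e-03 -1.000e+00]]
21.05 [0.57393895 0.0270017  0.08093594] [-0.47117359  1.01644602  3.68398053] [-0.8643526  -0.29756594  0.01448391] 0.023362538136379823
(array([585.02392578, -40.8631134 ]), array([168.93701172, 298.58944702]), np.float32(1.8431433)) (array([ 595.96624756, -104.12110901]), array([169.35813904, 183.7134552 ]), np.float32(1.8434952))
```

View pics/c11.png

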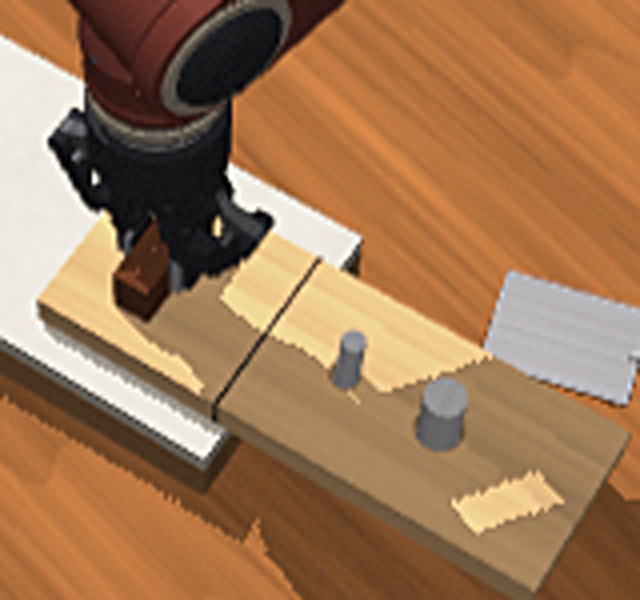

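View pics/c12.png

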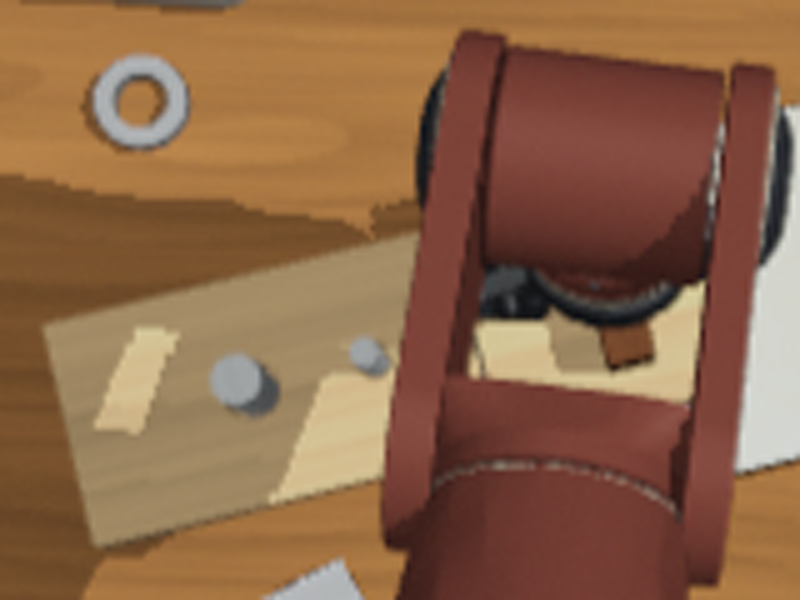

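```bash
cat > tilt.py <<'E'
from st import *
def tilt(im,A=1.8437,c=(.5437,.139)):
    C=cloud(im); f=im['frame'].astype(int).sum(-1)
    d=np.array([np.cos(A),np.sin(A)]); n=np.array([d[1],-d[0]])
    q=C[...,:2]-np.array(c); a=q@d; l=q@n
    out=[]
    m=(abs(l)<.045)&(abs(C[...,2]-.074)<.012)&(a<.15)&(a>-.15)&(C[...,2]>.064)
    # exclude pins by hue: keep yellowish
    hsv=cv2.cvtColor(im['frame'],cv2.COLOR_RGB2HSV); m&=(hsv[...,1]>60)&(hsv[...,0]>10)&(hsv[...,0]<30)
    X=np.c_[a[m],l[m],np.ones(m.sum())]; z=C[...,2][m]
    for _ in range(4):
        k=np.linalg.lstsq(X,z,rcond=None)[0]; r=z-X@k; g=abs(r)<2.5*r.std(); X=X[g]; z=z[g]
    for lo in np.arange(-.15,.15,.05):
        g=(X[:,0]>lo)&(X[:,0]<lo+.05)
        if g.sum()>5: out.append((round(lo+.025,3),round(z[g].mean()*1000,2),int(g.sum())))
    return k.round(4),out
E
python3 - <<'E'
from tilt import *
for t,c,A in(('scene0',(.5811,.0085),1.8755),('top0',(.5811,.0085),1.8755),('s10',(.5437,.139),1.8437),('t10',(.5437,.139),1.8437)): print(t,*tilt(ld(t),A,c))
E
```

```text
scene0 [-0.0005  0.0008  0.074 ] [(np.float64(-0.125), np.float64(74.14), 265), (np.float64(-0.075), np.float64(74.12), 713), (np.float64(-0.025), np.float64(74.12), 717), (np.float64(0.025), np.float64(73.96), 719), (np.float64(0.075), np.float64(73.88), 688), (np.float64(0.125), np.float64(74.02), 780)]
top0 [-0.0011  0.0013  0.0748] [(np.float64(-0.125), np.float64(75.09), 385), (np.float64(-0.075), np.float64(74.8), 732), (np.float64(-0.025), np.float64(74.75), 751), (np.float64(0.025), np.float64(74.75), 715), (np.float64(0.075), np.float64(74.74), 666), (np.float64(0.125), np.float64(74.67), 753)]
s10 [0.0002 0.0017 0.0742] [(np.float64(-0.125), np.float64(74.2), 219), (np.float64(-0.075), np.float64(74.16), 657), (np.float64(-0.025), np.float64(74.17), 748), (np.float64(0.025), np.float64(74.2), 744), (np.float64(0.075), np.float64(74.16), 668), (np.float64(0.125), np.float64(74.19), 873)]
t10 [ 0.0008 -0.0011  0.0748] [(np.float64(-0.125), np.float64(74.7), 150), (np.float64(-0.075), np.float64(75.04), 259), (np.float64(-0.025), np.float64(74.7), 198), (np.float64(0.025), np.float64(74.81), 700), (np.float64(0.075), np.float64(74.85), 623), (np.float64(0.125), np.float64(75.01), 765)]
```

```bash
cat > prof.py <<'E'
from st import *
A=1.8434; d=np.array([np.cos(A),np.sin(A)]); n=np.array([d[1],-d[0]]); O=np.array([.5424,.0995]) # approx stand edge mid
def prof(im,l,z,a):
    g=cv2.cvtColor(im['frame'],cv2.COLOR_RGB2GRAY).astype(np.float32)
    P=[proj(im,[*(O+n*l+d*x),z]) for x in a]; P=np.array(P,np.float32)
    return cv2.remap(g,P[:,0].reshape(-1,1),P[:,1].reshape(-1,1),cv2.INTER_LINEAR).ravel()
def edge(im,l,z=.05):
    a=np.arange(-.03,.03,.0005); p=prof(im,l,z,a); h=np.median(p[:30]); 
    lo=p.min(); i=np.nonzero(p<(h+lo)/2)[0]
    return (a[i[0]]*1000,h,lo) if len(i) else None
def line_at(im,l,z=.074):
    a=np.arange(-.035,.035,.0005); p=prof(im,l,z,a); b=cv2.medianBlur(p.reshape(-1,1),0+5) if 0 else np.full_like(p,np.median(p))
    i=p.argmin(); s=slice(max(i-5,0),i+6); w=np.clip(np.max(p[s])-p[s],0,None); return (a[s]@w/w.sum()*1000,p[i],np.median(p))
E
python3 - <<'E'
from prof import *
im=ld('s10')
for l in np.arange(-.08,.0851,.01): print(round(l,3),'edge',edge(im,l),'line',line_at(im,l))
print('before: s0'); im=ld('scene0')
for l in(-.08,-.075,-.07,-.065,-.06,.05,.06,.065,.07,.075,.08): print(l,edge(im,l))
print('top0'); im=ld('top0')
for l in(-.08,-.075,-.07,-.065,.05,.06,.065,.07,.075,.08): print(l,edge(im,l))
E
```

```text
-0.08 edge (np.float64(-0.4999999999999727), np.float32(241.17188), np.float32(98.70703)) line (np.float64(25.194132194244652), np.float32(121.09375), np.float32(131.41016))
-0.07 edge (np.float64(2.7755575615628914e-14), np.float32(233.15088), np.float32(43.42383)) line (np.float64(25.703423848878444), np.float32(129.19531), np.float32(192.23633))
-0.06 edge (np.float64(2.7755575615628914e-14), np.float32(235.72949), np.float32(38.84375)) line (np.float64(8.331365205453926), np.float32(64.515625), np.float32(230.87451))
-0.05 edge (np.float64(-15.499999999999986), np.float32(209.0), np.float32(101.49805)) line (np.float64(11.371169902424342), np.float32(28.442383), np.float32(233.97461))
-0.04 edge (np.float64(-15.499999999999986), np.float32(206.43213), np.float32(114.77344)) line (np.float64(-8.59626442151119), np.float32(93.25), np.float32(208.7832))
-0.03 edge (np.float64(-15.999999999999986), np.float32(209.26855), np.float32(96.75)) line (np.float64(-8.082357691989982), np.float32(69.66406), np.float32(202.82959))
-0.02 edge (np.float64(-14.999999999999986), np.float32(204.437
[... 2921 characters left out ...]
np.float32(207.0), np.float32(78.4375))
-0.07 (np.float64(-0.4999999999999727), np.float32(207.0), np.float32(79.97656))
-0.065 (np.float64(-0.4999999999999727), np.float32(207.0), np.float32(80.546875))
0.05 (np.float64(-26.999999999999996), np.float32(190.53125), np.float32(190.0))
0.06 (np.float64(9.500000000000036), np.float32(190.38037), np.float32(189.02832))
0.065 (np.float64(19.500000000000046), np.float32(189.38916), np.float32(178.4375))
0.07 (np.float64(0.5000000000000282), np.float32(183.83398), np.float32(97.7334))
0.075 (np.float64(-0.9999999999999731), np.float32(206.87988), np.float32(78.09375))
0.08 (np.float64(2.7755575615628914e-14), np.float32(207.0), np.float32(83.4375))
```

```bash
python3 - <<'E'
import prof
from prof import *
print('edge top0',[edge(ld('top0'),l)[0] for l in(-.08,-.075,-.07,-.065,.075,.08)])
# line in initial images, along stand axes at z=.074
prof.O=O-d*.135
for t in('scene0','top0'):
    im=ld(t); print(t,[(round(float(l),3),round(float(line_at(im,l)[0]),1)) for l in np.arange(-.04,.061,.01)])
prof.O=O
im=ld('t10')
for l in np.arange(-.05,.07,.01): print('t10',round(l,3),line_at(im,l))
im=ld('s10')
# underside level mark on +x side
for z in(.05,.056,.062,.068,.074):
  for l in(.062,.064,.066,.068,.07): print(z,l,np.round(line_at(im,l,z),1))
E
```

```text
edge top0 [np.float64(-0.4999999999999727), np.float64(-0.4999999999999727), np.float64(-0.4999999999999727), np.float64(-0.4999999999999727), np.float64(-0.9999999999999731), np.float64(2.7755575615628914e-14)]
scene0 [(-0.04, 2.4), (-0.03, -2.8), (-0.02, 29.8), (-0.01, -14.7), (0.0, -29.2), (0.01, -34.4), (0.02, -30.5), (0.03, 9.0), (0.04, -4.3), (0.05, 33.9), (0.06, -30.6)]
top0 [(-0.04, 2.0), (-0.03, -19.9), (-0.02, 29.2), (-0.01, -34.4), (0.0, -33.3), (0.01, -34.3), (0.02, -32.8), (0.03, -27.2), (0.04, -29.5), (0.05, 29.7), (0.06, 27.9)]
t10 -0.05 (np.float64(23.37810226308981), np.float32(42.9375), np.float32(67.03516))
t10 -0.04 (np.float64(17.606768058381007), np.float32(45.25), np.float32(70.0625))
t10 -0.03 (np.float64(17.330319756376138), np.float32(48.8125), np.float32(74.100586))
t10 -0.02 (np.float64(14.083603832531306), np.float32(51.083984), np.float32(80.024414))
t10 -0.01 (np.float64(3.044182746277538), np.float32(68.4707), np.float32(92.64502))
t10 0.0 (np.float64(0.6770332532051565), np.float32(48.03125), np.float32(95.45166))
t10 0.01 (np.float64(-4.3286363826844
[... 533 characters left out ...]
.5 89.9]
0.05 0.066 [  6.9  45.5 109.1]
0.05 0.068 [  7.5  44.1 109.9]
0.05 0.07 [  6.   44.3 114.1]
0.056 0.062 [-10.1  40.6  92.3]
0.056 0.064 [-8.7 22.4 92.8]
0.056 0.066 [-7.7 51.2 91.5]
0.056 0.068 [  8.5  48.7 120.3]
0.056 0.07 [  9.4  43.  140.9]
0.062 0.062 [-10.1  42.1  88.4]
0.062 0.064 [-8.7 42.2 91.4]
0.062 0.066 [-7.5 29.2 92.9]
0.062 0.068 [-6.5 38.3 92.7]
0.062 0.07 [ 10.   53.5 117.3]
0.068 0.062 [ -9.3  65.2 119. ]
0.068 0.064 [-9.  43.7 91. ]
0.068 0.066 [-7.6 41.7 90.1]
0.068 0.068 [-6.2 34.7 92.3]
0.068 0.07 [-5.3 22.9 93.2]
0.074 0.062 [ -8.2  39.9 137.4]
0.074 0.064 [ -7.7  59.8 125.8]
0.074 0.066 [-7.6 43.1 96.3]
0.074 0.068 [-6.3 44.6 88.6]
0.074 0.07 [-5.1 38.2 91.9]
```

```bash
python3 - <<'E'
import prof
from prof import *
for t in('scene0','top0'):
    im=ld(t); a=np.arange(-.2,-.08,.0005)
    for l in (-.02,0,.02,.04):
        p=prof.prof(im,l,.074,a); i=p.argmin(); g=np.gradient(p); print(t,l,'min at',(a[i]*1000).round(1),p[i], 'px',np.round(proj(im,[*(O+n*l+d*a[i]),.074])))
        b=(a>-.155)&(a<-.115); j=np.nonzero(b)[0][p[b].argmin()]; s=slice(j-5,j+6); w=p[s].max()-p[s]; print('   line',((a[s]@w)/w.sum()*1000).round(2),p[j])
E
```

```text
Traceback (most recent call last):
AttributeError: 'function' object has no attribute 'prof'
```

```bash
python3 - <<'E'
from prof import *
for t in('scene0','top0'):
    im=ld(t); a=np.arange(-.2,-.08,.0005)
    for l in (-.03,-.02,-.01,0,.01,.02,.03,.04,.05):
        p=prof(im,l,.074,a); b=(a>-.155)&(a<-.115); j=np.nonzero(b)[0][p[b].argmin()]; s=slice(j-5,j+6); w=p[s].max()-p[s]; print(t,l,'   line',((a[s]@w)/w.sum()*1000).round(2),p[j])
E
```

```text
scene0 -0.03    line -139.8 80.11914
scene0 -0.02    line -139.81 116.63086
scene0 -0.01    line -139.54 61.625
scene0 0    line -138.83 81.98828
scene0 0.01    line -138.81 106.11328
scene0 0.02    line -138.24 98.26172
scene0 0.03    line -137.89 81.85547
scene0 0.04    line -137.97 92.788086
scene0 0.05    line -137.55 63.9375
top0 -0.03    line -139.85 123.10547
top0 -0.02    line -139.42 135.375
top0 -0.01    line -139.34 112.68359
top0 0    line -139.26 118.80469
top0 0.01    line -139.1 131.27051
top0 0.02    line -138.97 133.78125
top0 0.03    line -138.52 136.56055
top0 0.04    line -137.53 134.22461
top0 0.05    line -137.26 129.17676
```

>>> jog_arm(
  steps=[
    {"dx": -0.01,"dy": 0.035,"dz": 0,"twist": -0.01},
    {"dx": -0.025,"dy": 0.085,"dz": 0,"twist": -0.015},
    {"dx": -0.036,"dy": 0.13,"dz": 0,"twist": -0.015},
    {"dx": -0.036,"dy": 0.13,"dz": 0,"twist": -0.015},
  ],
)

```text
t: 21.65
tool_pos: [0.5718, 0.0348, 0.0809]
tool_rot: [-3.103, -0.425, 0.001]
contact_force: [0.9, -3.2, 1.7]
opening: 0.0232
```

```bash
python3 - <<'E'
from prof import *
from tilt import tilt
o=ctrl.get_obs();R=cv2.Rodrigues(o['tool_rot'])[0]; print(R.round(4)); print(o['t'],o['tool_pos'],o['contact_force'],o['wrist_torque'],o['opening'])
im=grab('scene','s11')
print([(round(float(l),3),round(float(line_at(im,l)[0]),1)) for l in np.arange(-.04,.061,.01)])
print([edge(im,l)[0].round(1) for l in(-.08,-.075,-.07,-.065,.075,.08)])
print(tilt(im,1.8434,(.5415,.1467)))
cv2.imwrite('pics/c13.png',cv2.resize(im['frame'][200:350,270:430],(640,600),interpolation=cv2.INTER_CUBIC)[:,:,::-1])
E
```

```text
[[ 9.632e-01  2.687e-01 -1.900e-03]
 [ 2.687e-01 -9.632e-01  9.400e-03]
 [ 7.000e-04 -9.500e-03 -1.000e+00]]
21.65 [0.5717603  0.03481502 0.08091325] [ 0.85952917 -3.21086543  1.71621403] [-1.55241079 -0.47155986 -0.04084976] 0.0232201380683051
[(-0.04, -34.3), (-0.03, -34.3), (-0.02, 0.1), (-0.01, 0.2), (0.0, -0.1), (0.01, 0.4), (0.02, -0.4), (0.03, 0.0), (0.04, -0.2), (0.05, -0.2), (0.06, 0.0)]
[np.float64(-0.5), np.float64(-0.5), np.float64(0.0), np.float64(0.0), np.float64(0.0), np.float64(0.0)]
(array([-0.0008, -0.0003,  0.0741]), [(np.float64(-0.125), np.float64(74.49), 218), (np.float64(-0.075), np.float64(73.99), 664), (np.float64(-0.025), np.float64(74.14), 750), (np.float64(0.025), np.float64(73.93), 770), (np.float64(0.075), np.float64(74.22), 675), (np.float64(0.125), np.float64(73.92), 881)])
```

View pics/c13.png

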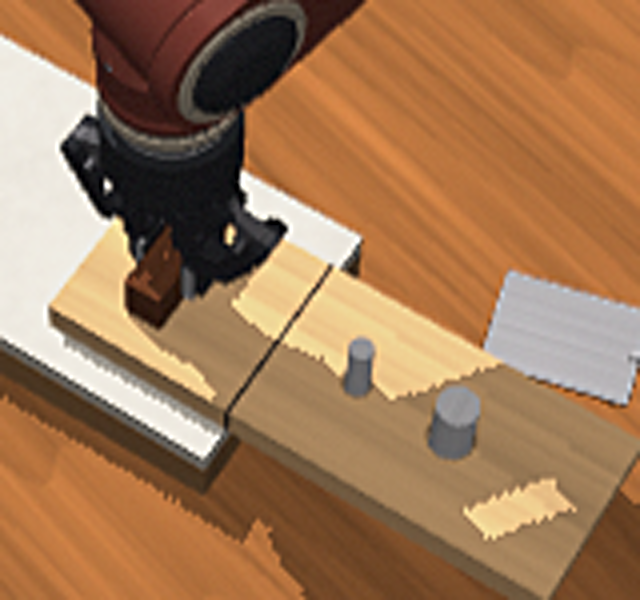

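>>> jog_arm(
  steps=[
    {"dx": 0,"dy": 0,"dz": -0.005,"twist": 0},
    {"dx": 0,"dy": 0,"dz": -0.01,"twist": 0},
    {"dx": 0,"dy": 0,"dz": -0.01,"twist": 0},
    {"dx": 0,"dy": 0,"dz": -0.01,"twist": 0},
    {"dx": 0,"dy": 0,"dz": -0.01,"twist": 0},
  ],
  newtons=90,
)

```text
t: 22.32
tool_pos: [0.5718, 0.0349, 0.081]
tool_rot: [-3.103, -0.425, 0.001]
contact_force: [-1.4, -2.5, 5.8]
opening: 0.0225
```

```bash
python3 - <<'E'
from prof import *
from tilt import tilt
o=ctrl.get_obs();R=cv2.Rodrigues(o['tool_rot'])[0]; print(R.round(4)[2]); print(o['t'],o['tool_pos'],o['contact_force'],o['wrist_torque'],o['opening'])
im=grab('scene','s12');t=grab('top','t12')
print([(round(float(l),3),round(float(line_at(im,l)[0]),1)) for l in np.arange(-.02,.061,.01)])
print([edge(im,l)[0].round(1) for l in(-.08,-.075,-.07,-.065,.075,.08)])
print(tilt(im,1.8434,(.5415,.1467))[0],tilt(t,1.8434,(.5415,.1467))[0])
cv2.imwrite('pics/c14.png',t['frame'][:,:,::-1])
C=cloud(im); q=(C[...,:2]-O); l=q@n; a=q@d; m=(abs(C[...,2]-.074)<.004)&(a>-.1)&(a<.25)&(abs(l)<.12); print('lat extents',np.percentile(l[m],[1,99]))
E
```

```text
[ 7.0e-04 -9.8e-03 -1.0e+00]
22.325 [0.57181956 0.03494596 0.08100558] [-1.44627918 -2.52904198  5.83508532] [-1.41736414 -0.14192325 -0.05324007] 0.022469561720516628
[(-0.02, 0.2), (-0.01, 0.2), (0.0, -0.1), (0.01, 0.4), (0.02, -0.2), (0.03, 0.2), (0.04, 0.0), (0.05, -0.0), (0.06, 0.2)]
[np.float64(-0.5), np.float64(-0.5), np.float64(0.0), np.float64(0.0), np.float64(0.0), np.float64(0.0)]
[0.0013 0.0006 0.0741] [-0.0003  0.0034  0.0748]
lat extents [-0.04300199  0.06624609]
```

View pics/c14.png

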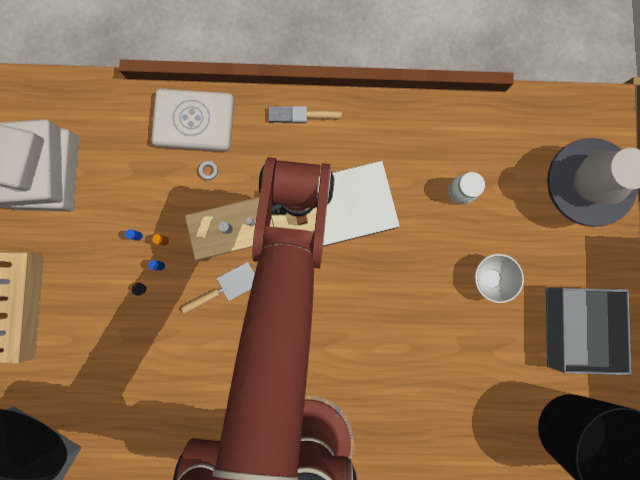

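```bash
python3 -c "
from station import ctrl
print(ctrl.finish_job())"
```

```text
the job is handed in; nothing more can be done
None
```

The job is handed in at about 22 s of the 72 s allowed. Both pins are in their bores, and the board is slid out and held by the batten with its pencil line over the stand's edge.

- **Pins:** The slim pin went into the small bore and the stout pin into the large one. Their tops measured about 113 mm high in both cameras, which means they are fully seated. The slim pin touched the bore's rim at about 8–9 N, so I shifted it roughly 1.5 mm and it dropped in. I did not re-measure the tops after the slide. In the final top view and the last scene view, both pins still stand in the bores.
- **Board:** I gripped the batten, slid the board about 138 mm outward and turned it about 1.8° to line up with the stand. In the scene camera, the line lies within about 0.4 mm of the edge along the length I could see, and it is parallel to it. The arm hides the line from the top camera at the end. In the starting views, both cameras agreed on the line-to-edge distance to about 0.5 mm.
- **Flatness and sides:** The board's slope is about 0.001 rad outward. It lies between −43 and +66 mm across the stand, whose sides are at ±85 mm. The top camera gave a slope of 0.003 rad across the board, but it saw only part of it.
- **Left as is:** The gripper itself leans about 0.01 rad, which the board does not follow. It finishes gripping at 90 N and pressing down about 6 N. I touched none of the bystanders or look-alikes, and none look moved in the final top view.

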